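# Sort the sink-side bottles by weight: keepers to the tidy, empties to recycling

## Robot

A 7-joint arm with a two-finger parallel gripper is mounted at the origin on a cart in front of the work surface, level with it; the furniture and walls round the work are solid. World frame = base frame: x ahead of the robot, y to its left, z up, the work surface at z = 0. Lengths are in m, angles in rad, forces in N, time in s.
With the tool pointing down it reaches from about 0.4 to 0.85 m from the base axis. Payload 10.4 kg.
Tool frame: the origin (TCP) lies at the very end of the fingers, on their centre line; the grasp point (between the pads) lies 19 mm behind it; z points along the fingers, y is the line along which they close (so a half turn about z gives the same grasp; the last joint's range is limited). The gripper opens to 85 mm and grips with 20 to 120 N. Pads are 22 mm wide; open, the fingers measure 114 mm over their backs; the gripper's body (76 mm by 85 mm) begins 54 mm behind the grasp point. The pads swing forward as they close: fully open they stand 13 mm farther back than shut.
Start: joints at [-1.346, 0.332, -0.065, 1.46, 0.022, 1.35, -0.088], TCP at [0.153, 0.606, 0.231] pointing down, gripper open.
Joint ranges: [-2.6, 2.6], [-0.5, 2.12], [-1.47, 1.34], [0.16, 2.42], [-1.27, 4.41], [0.06, 2.06], [-2.6, 2.6]. Speed limits (rad/s): [2.22, 2.22, 2.79, 2.79, 3.14, 3.14, 3.14].

## Interface

Orientations are given as a unit quaternion [x, y, z, w].
In Python, from workcell import * gives the robot as it stands. The module is installed in compiled form; this text tells all that it offers.
- The arm moves only by the tool carry_out, never from a script. Its argument "motion" is a list of rows, each an object with "xyz": the shift along the tool's x, y, z in m, a list of three; "angular": the turn, a rotation vector about the tool's x, y, z in degrees, a list of three. A call has 1 to 12 rows; each row is the pose to reach, as a shift and turn from the pose commanded when the call began, along the tool's axes at that moment; what a row does not reach only later rows make up. A row lasts 1/10 s, in which the tool goes at most 50 mm and 8.59 degrees, less where a joint would pass 70% of its speed; a pose out of reach is approached as far as the arm can. A call with a gripper value outside its range is refused whole. "hand" is the opening, from 0 (shut) to 1 (fully open), set as the call begins (left out, the last holds). The fingers move at their own pace and stop on an object; "grip_force" is the grip in N (left out, the last holds). Time passes only in rows, so rows that repeat a pose let the fingers close. It gives the time, the measured TCP pose, the force, the opening and the grip force at its end, in the units of the state.
- get_obs(): the state, without advancing time (a new reading comes with each control period).
- camera(name): name is "scene" or "top"; returns a dict with "img" (384x512x3 uint8, red, green, blue), "fx", "fy", "cx", "cy" (pixels), "extrinsics" (4x4, takes a point from camera to world coordinates). Camera axes: x right, y up, looking along -z (the intrinsics and any distortion apply to the point x, -y, -z); pixel columns grow to the right and rows downward; lengths in m; the calibration is good to about 2 mm. A picture is of the moment at which its call begins. There is no depth.
- hand_in(): hands the job in; it is judged then, once.
The state is a dict: "clock": time; "joint_pos": joint angles; "joint_velocities": joint speeds; "tau": joint torques, N m; "position": TCP position; "ee_rot": TCP orientation; "ft_force": force on the tool from outside, world axes, zero at the start; "torque": the same for the moment, N m; "grip_width": opening from 0.0 (shut) to 1.0 (fully open); "grasp_force": force on a finger pad.
Only numpy, scipy, OpenCV 4.12 (cv2) and the standard library are available. Lean on these libraries where they do the work, as an engineer would, in place of code of your own. Each camera call takes 0.05 s, during which the arm holds its last target. There are 200 camera calls.

## Task

Sort out the sink corner: move the dish brush off the white sink tidy's compartments and lay it in the tidy's long front trough, then put away the three bottles standing in front of it, which look the same full or empty, so feel what each one weighs as you lift it. A bottle with plenty left in it (over about 300 g in all) goes upright into a compartment of the tidy, one to each; one that is used up (under about 300 g) goes upright into the green recycling crate. Keep every bottle upright all the time, as they drip, and leave the glass tumbler and the mug where they are.

Things in the scene. Friction and masses are not known exactly. Their poses are not given: they have to be found in the camera images.
- caddy: white plastic sink tidy, fixed, 136 mm (x) by 268 mm (y); origin under its centre on the worktop, z up. Brush trough on the -x side (nearer the robot): centre line x = -33 mm, 62 mm wide, lip 25 mm high, both ends open. Three bottle compartments at x = 33 mm, y = -88, 0, 88 mm, each 62 mm (x) by 84 mm (y) inside, walls 70 mm high, towards the trough 42; floor everywhere at z = 4 mm
- crate: slim green recycling crate, open on top, fixed to the worktop, 266 mm (its x) by 108 mm (its y), 85 mm high, walls and floor 4 mm thick; origin under its centre on the worktop, z up; it takes three bottles one behind the other along its x (about 82 mm apart), each with its wide side along the crate's x
- bottle_a: washing-up liquid bottle, green and white with an orange cap, 239 mm tall, 50 mm thick along its own x, 77 mm wide along its own y, body nearly straight up to about 120 mm, then tapering to the neck at 205 mm; origin at the centre of its underside, z up the bottle. It weighs between 80 g (empty) and 500 g (full), not visible from outside
- bottle_b: a second washing-up liquid bottle of the same make, looks the same as bottle_a, 239 mm tall, 50 mm thick along its own x, 77 mm wide along its own y; origin at the centre of its underside, z up the bottle. Weighs between 80 g (empty) and 500 g (full), not visible from outside
- bottle_c: white hand soap bottle with a pump on top, 187 mm tall with the pump, 48 mm thick along its own x, 75 mm wide along its own y, body up to 146 mm, narrowing at the shoulder, pump spout towards its -x +y; origin at the centre of its underside, z up the bottle. Weighs between 80 g (empty) and 500 g (full), not visible from outside
- brush: purple dish brush, 270 mm long along its own y, up to 36 mm wide (its x), 62 mm high (its z), 70 g, lying across the tops of the compartment walls; origin at the centre of its underside
- tumbler: clear drinking glass, 80 mm across, 91 mm tall, a bystander; origin at the centre of its underside
- mug: cream mug with beige bands, 84 mm across without the handle, 95 mm tall, a bystander; origin under its centre
Not all that is in view belongs to the job. Leave any pink look-alike of the bottle_c alone.

How it is judged:
By the outcome, as a careful person would: the job done as asked, in the order asked, and still so for the second after the job is handed in, with the robot touching nothing.
It also fails if it takes over 72 s, if anything falls off the work surface, if the arm or the gripper's body presses on something with over 40 N, if the wrist force passes 120 N, or if a joint passes its speed limit or range.

## Working session

There is one attempt and no reset: what is moved stays moved. The work goes in short steps, Python scripts to look and compute and a tool call to move; the robot and the scene stay as the last step left them, time stands still between calls to the robot, and variables do not carry over. Pictures are saved under pics/ and viewed, at most 10 in all, crops included, and the job is handed in when it is done.

Besides the shell and the picture viewer there is one more tool, called after "Emit:" as name([rows], argument=value, ...), one row to a line, values as JSON. carry_out: Moves the arm, as the interface text tells. Its arguments: {"type":"object","properties":{"motion":{"type":"array"},"hand":{"type":"number"},"grip_force":{"type":"number"}},"required":["motion"]}

```bash
mkdir -p pics; python3 - <<'E'
from workcell import *
import cv2,numpy as np
for n in("scene","top"):
    c=camera(n);cv2.imwrite(f"pics/{n}0.png",c["img"][:,:,::-1]);print(n,c["fx"],c["fy"],c["cx"],c["cy"],[k for k in c]);print(np.round(c["extrinsics"],4).tolist())
o=get_obs();print(o)
a=cv2.imread("pics/scene0.png");b=cv2.imread("pics/top0.png")
E
```

```text
scene 470.65430727489144 470.65430727489144 261.5806430796401 198.06533777666849 ['img', 'fx', 'fy', 'cx', 'cy', 'extrinsics']
[[0.8394, 0.4229, -0.3414, 0.23], [-0.5433, 0.6336, -0.5508, -0.3961], [-0.0166, 0.6478, 0.7616, 0.9309], [0.0, 0.0, 0.0, 1.0]]
top 456.6672892345924 456.6672892345924 259.2500257410212 182.31110075970562 ['img', 'fx', 'fy', 'cx', 'cy', 'extrinsics']
[[0.003, 0.9941, -0.1086, 0.5052], [-0.9999, 0.0012, -0.0168, 0.2028], [-0.0166, 0.1086, 0.9939, 1.0448], [0.0, 0.0, 0.0, 1.0]]
{'clock': 0.1, 'joint_pos': array([-1.34560225,  0.33276748, -0.0646756 ,  1.46084743,  0.02159269,
        1.34988297, -0.08851859]), 'joint_velocities': array([-0.0017496 , -0.00309717,  0.00167761, -0.00144928, -0.00146207,
       -0.00086915, -0.00093608]), 'tau': array([ 8.45949089e-04, -6.26747775e+01,  4.87168925e-02, -3.92433286e+01,
        1.62236346e-02,  6.84803235e-03, -2.35718414e-05]), 'position': array([0.15322567, 0.60559154, 0.23062587]), 'ee_rot': array([ 1.23592316e-01,  9.92332894e-01, -6.03327714e-04, -4.72001407e-05]), 'ft_force': array([-0.48929721,  0.61737727, -0.70596642]), 'torque': array([0.00840528, 0.03154428, 0.00207442]), 'grasp_force': 0.0, 'grip_width': 0.9985901667435676}
```

View pics/scene0.png

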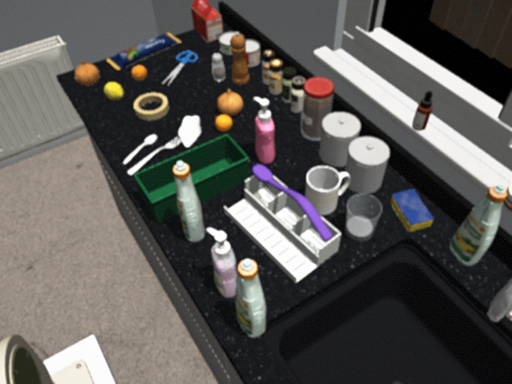

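View pics/top0.png

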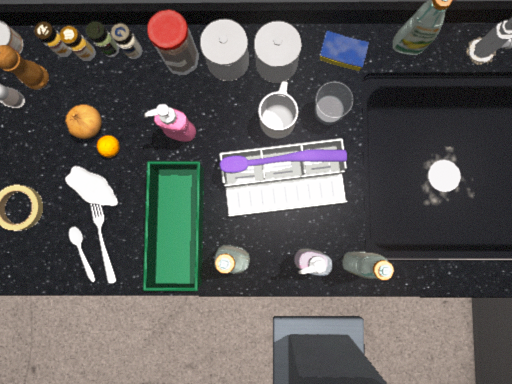

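The scene view shows the brush on the caddy at about (290,200). Candidate bottles are two green/white ones with orange caps at (182,170) and (248,268), and a white/lilac pump bottle at (218,235). The look-alikes are the pink pump at (262,110) and a far green bottle behind the sink at (495,190). The three in front of the caddy fit the description. I'll confirm with enlarged crops.

```bash
python3 - <<'E'
import cv2
a=cv2.imread("pics/scene0.png");b=cv2.imread("pics/top0.png")
cv2.imwrite("pics/topc.png",cv2.resize(b[80:300,135:415],(784,616*1)[:2],interpolation=cv2.INTER_CUBIC)[:600])
cv2.imwrite("pics/scec.png",cv2.resize(a[130:345,125:400],None,fx=2.75,fy=2.75,interpolation=cv2.INTER_CUBIC))
E
```

```text
(no output)
```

View pics/topc.png

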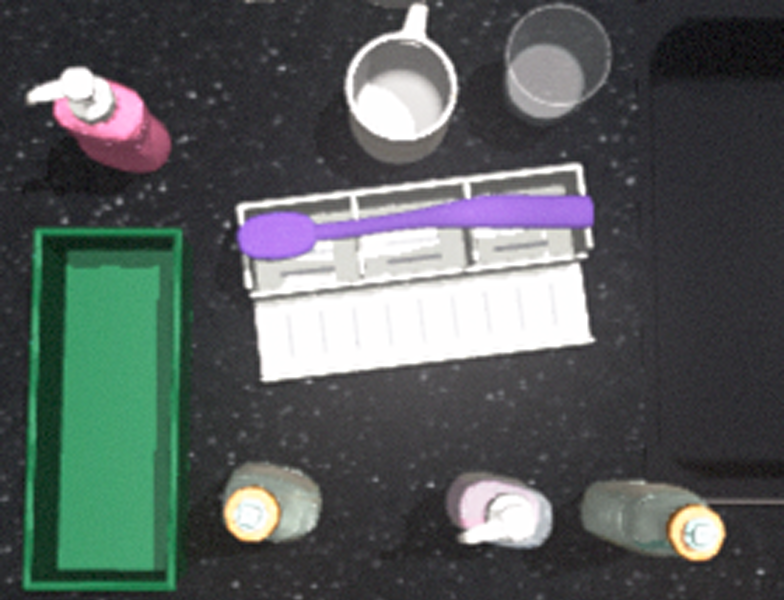

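View pics/scec.png

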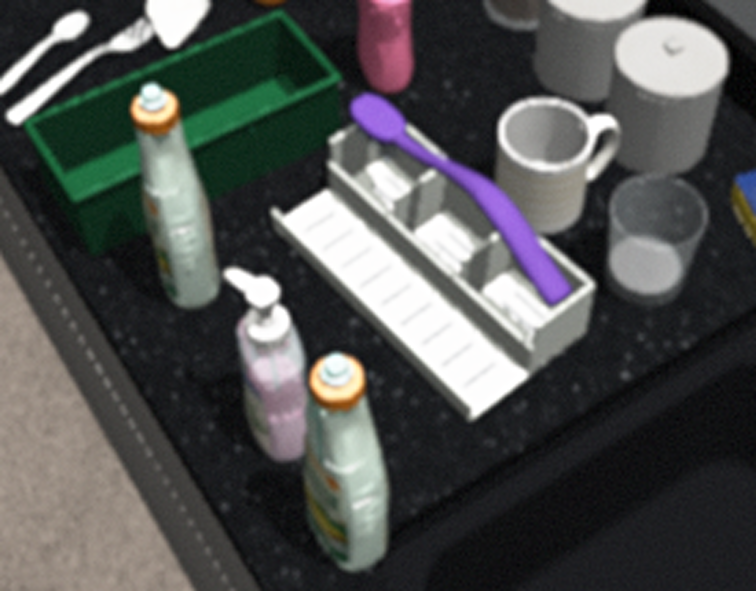

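The crops confirm the three target bottles: two green with orange caps at top-crop (252,513) and (697,533), and the lilac-white pump at (512,515). The pink one at (85,95) is the decoy. The caddy trough is on the near side and the brush lies across the compartments, with its head at the left (crop 275,235) and its handle end at (590,210). Next I'll measure these.

```bash
cat > h.py <<'E'
import numpy as np,cv2
K={"scene":(470.654,261.58,198.065),"top":(456.667,259.25,182.311)}
E={"scene":np.array([[0.8394,0.4229,-0.3414,0.23],[-0.5433,0.6336,-0.5508,-0.3961],[-0.0166,0.6478,0.7616,0.9309]]),
"top":np.array([[0.003,0.9941,-0.1086,0.5052],[-0.9999,0.0012,-0.0168,0.2028],[-0.0166,0.1086,0.9939,1.0448]])}
def ray(n,p):
    f,cx,cy=K[n];d=E[n][:,:3]@np.array([(p[0]-cx)/f,-(p[1]-cy)/f,-1]);return E[n][:,3],d/np.linalg.norm(d)
def plane(n,p,z):
    o,d=ray(n,p);return o+d*(z-o[2])/d[2]
def tri(ps,pt):
    o1,d1=ray("scene",ps);o2,d2=ray("top",pt)
    s=np.linalg.lstsq(np.stack([d1,-d2],1),o2-o1,rcond=None)[0]
    a,b=o1+d1*s[0],o2+d2*s[1];return (a+b)/2,np.linalg.norm(a-b)
def proj(n,X):
    f,cx,cy=K[n];q=E[n][:,:3].T@(np.array(X)-E[n][:,3]);return np.array([cx+f*q[0]/-q[2],cy-f*q[1]/-q[2]])
def blobs(img,lo,hi,amin=30):
    m=cv2.inRange(cv2.cvtColor(img,cv2.COLOR_BGR2HSV),lo,hi);n,l,s,c=cv2.connectedComponentsWithStats(m)
    return m,[(int(s[i,4]),np.round(c[i],1).tolist(),s[i,:4].tolist()) for i in range(1,n) if s[i,4]>amin]
E
python3 - <<'E'
from h import *
np.set_printoptions(precision=4,suppress=True)
S=cv2.imread("pics/scene0.png");T=cv2.imread("pics/top0.png")
for n,I in(("s",S),("t",T)):
    print(n,"orange",blobs(I,(8,120,120),(22,255,255))[1]);
    m,b=blobs(I,(120,100,60),(150,255,255));print("purple",b)
    m,b=blobs(I,(65,120,20),(85,255,255),300);print("green",b)
s=lambda x,y:(125+x/2.75,130+y/2.75)
t=lambda x,y:(135+x/2.8,80+y/2.8)
def P(k,a,b): print(k,*tri(s(*a),t(*b)))
P("capL",(156,112),(252,513));P("capR",(337,382),(697,533));P("pump head",(263,290),(512,512));P("spout",(230,275),(470,535))
P("brush tail end",(562,292),(592,211));P("brush headtip",(352,100),(239,237));P("head/handle neck",(403,141),(315,234))
P("caddy compNR",(532,360),(592,252)); P("caddy back R",(592,285),(582,166))
P("back L",(331,140),(238,205))
P("trough R lipcorner",(472,415),(592,342));P("trough L",(277,212),(262,380))
P("crate NL",(92,190+50),(25,588));P("crate far R top",(283,14),(180,232));P("crate farL",(283,14),(180,232))
for k,p in dict(NL=(27,585),NR=(172,587),FL=(38,231),FR=(180,232)).items(): print(k,plane("top",t(*p),.085))
for k,p in dict(nearL=(33,122),nearR=(97,217),farR=(337,75),farL=(280,16)).items(): print(k,plane("scene",s(*p),.085))
E
```

```text
s orange [(40, [174.0, 37.4], [168, 33, 13, 10]), (103, [238.3, 39.6], [232, 34, 13, 11]), (58, [112.4, 63.9], [106, 58, 14, 12]), (44, [273.3, 63.7], [265, 59, 17, 9]), (333, [85.9, 71.5], [75, 62, 24, 19]), (155, [138.7, 70.8], [131, 65, 16, 13]), (62, [277.2, 79.0], [271, 73, 10, 17]), (415, [230.0, 101.3], [218, 89, 25, 23]), (172, [223.5, 122.0], [215, 114, 18, 16]), (76, [182.4, 173.4], [172, 165, 18, 14]), (54, [498.2, 196.1], [489, 189, 18, 13]), (82, [247.4, 273.0], [237, 261, 21, 18])]
purple [(1002, [293.9, 199.2], [252, 163, 81, 78])]
green [(4771, [194.0, 174.3], [133, 133, 117, 90])]
t orange [(33, [442.5, 3.0], [435, 0, 18, 7]), (221, [63.7, 36.5], [48, 26, 30, 20]), (92, [81.4, 45.1], [72, 39, 20, 12]), (317, [7.7, 56.4], [0, 45, 20, 26]), (33, [34.7, 66.0], [30, 62, 10, 10]), (36, [43.9, 72.1], [40, 66, 7, 14]), (917, [82.8, 120.4], [65, 104, 36, 34]), (204, [108.5, 146.3], [96, 135, 23, 22]), (37, [377.4, 268.4], [374, 260, 11, 20])]
purple [(1211, [282.3, 158.8], [219, 150, 128, 22])]
green [(7023, [171.7, 226.2], [142, 161, 62, 131])]
capL [0.4506 0.2774 0.2169] 0
[... 325 characters left out ...]
25 0.0927] 0.0060960235514816285
caddy compNR [0.6413 0.0267 0.0316] 0.005403421421696072
caddy back R [0.7051 0.039  0.072 ] 0.0001749597151949985
back L [0.6555 0.3176 0.034 ] 0.05444267281787685
trough R lipcorner [0.5744 0.0226 0.0113] 0.0024426774312837703
trough L [0.5442 0.2873 0.022 ] 0.005667010937626534
crate NL [ 0.3903  0.4944 -0.1257] 0.07030248947904645
crate far R top [0.618  0.3374 0.1928] 0.03678300761462417
crate farL [0.618  0.3374 0.1928] 0.03678300761462417
NL [0.3877 0.4557 0.085 ]
NR [0.3868 0.3482 0.085 ]
FL [0.6523 0.4553 0.085 ]
FR [0.6516 0.3469 0.085 ]
nearL [0.394  0.4521 0.085 ]
nearR [0.3952 0.3187 0.085 ]
farR [0.6536 0.3502 0.085 ]
farL [0.6504 0.4498 0.085 ]
```

```bash
python3 - <<'E'
from h import *
S=cv2.imread("pics/scene0.png");T=cv2.imread("pics/top0.png")
g=lambda I:(255*(I/255.)**.6).astype(np.uint8)
C=np.zeros((600,800,3),np.uint8)
C[:240]=cv2.resize(g(T[235:295,205:405]),(800,240),interpolation=cv2.INTER_CUBIC)
C[240:,:360]=cv2.resize(g(S[225:345,190:310]),(360,360),interpolation=cv2.INTER_CUBIC)
C[240:,400:]=cv2.resize(g(S[145:253,150:270]),(400,360),interpolation=cv2.INTER_CUBIC)
cv2.imwrite("pics/bot.png",C)
t=lambda x,y:(135+x/2.8,80+y/2.8)
for k,p,z in(("bR",(582,166),.07),("bL",(238,205),.07),("wallR",(592,250),.07),("lipR",(592,342),.025),("lipL",(262,380),.025),("innerL",(254,295),.042)): print(k,plane("top",t(*p),z).round(4))
m,_=blobs(T,(120,100,60),(150,255,255));ms,_=blobs(S,(120,100,60),(150,255,255))
# brush centreline: top-view columns, epipolar match in scene by mask centre
for u in(225,235,246,260,275,290,305,320,335,343):
    r=np.where(m[:,u])[0];lo,hi=r.min(),r.max()+1;c=(lo+hi-1)/2
    hs=[z for z in np.arange(.03,.14,.002) if (lambda q:ms[int(round(q[1])),int(round(q[0]))])(proj("scene",plane("top",(u,c),z)))]
    z=np.mean(hs);print(u,c,hi-lo,round(min(hs),3),round(max(hs),3),plane("top",(u,c),z).round(4))
E
```

```text
bR [0.7056 0.0387 0.07  ]
bL [0.675  0.3045 0.07  ]
wallR [0.6401 0.0321 0.07  ]
lipR [0.5724 0.0255 0.025 ]
lipL [0.5416 0.2883 0.025 ]
innerL [0.6079 0.2939 0.042 ]
225 164.0 15 0.052 0.122 [0.6489 0.2918 0.087 ]
235 163.5 16 0.066 0.138 [0.6477 0.2695 0.102 ]
246 163.0 9 0.086 0.14 [0.6471 0.246  0.113 ]
260 161.0 5 0.094 0.116 [0.6525 0.2173 0.105 ]
275 159.0 5 0.104 0.12 [0.6555 0.1862 0.1128]
290 157.0 7 0.102 0.14 [0.6583 0.1557 0.121 ]
305 155.5 10 0.088 0.14 [0.6626 0.1244 0.114 ]
320 155.0 11 0.058 0.14 [0.666  0.0919 0.1   ]
335 155.0 11 0.054 0.14 [0.6664 0.0603 0.098 ]
343 155.0 11 0.08 0.132 [0.665 0.045 0.106]
```

View pics/bot.png

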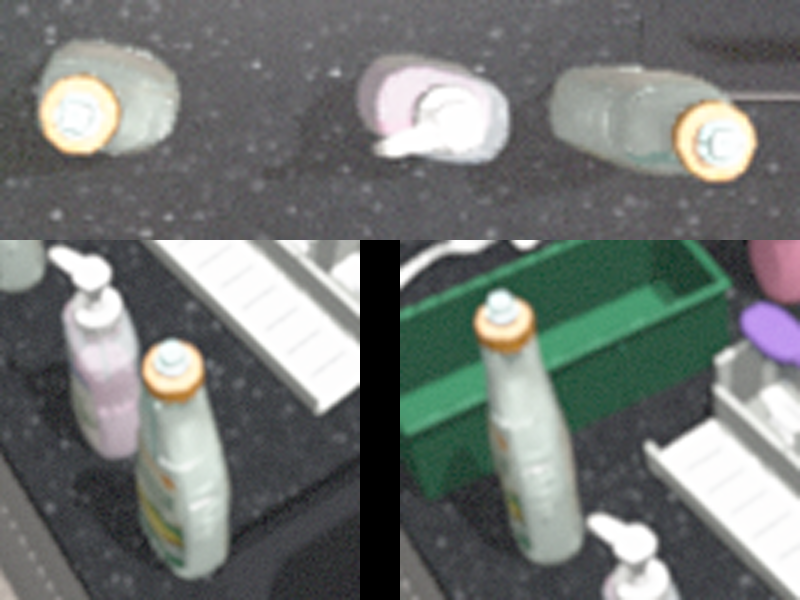

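```bash
python3 - <<'E'
from h import *
S=cv2.imread("pics/scene0.png");T=cv2.imread("pics/top0.png")
def mask(I,th):
    m=(cv2.GaussianBlur(I,(3,3),0).max(2)>th).astype(np.uint8);return cv2.morphologyEx(m,cv2.MORPH_CLOSE,np.ones((3,3)))
M={"top":mask(T,80),"scene":mask(S,85)}
def inside(n,X):
    f,cx,cy=K[n];q=(X-E[n][:,3])@E[n][:,:3];u=np.round(cx-f*q[:,0]/q[:,2]).astype(int);v=np.round(cy+f*q[:,1]/q[:,2]).astype(int)
    return M[n][v.clip(0,383),u.clip(0,511)]>0
for k,c,h in(("L",(.4506,.2774),.115),("pump",(.4477,.1084),.125),("R",(.439,-.005),.115)):
  for views in(("top",),("top","scene")):
    g=np.stack(np.meshgrid(np.arange(-.06,.06,.001),np.arange(-.06,.06,.001),indexing="ij"),-1).reshape(-1,2)+c
    ok=np.ones(len(g),bool)
    for z in np.arange(.008,h,.01):
        X=np.c_[g,np.full(len(g),z)]
        for n in views: ok&=inside(n,X)
    im=ok.reshape(120,120).astype(np.uint8);n,l,s,_=cv2.connectedComponentsWithStats(im)
    p=g[(l==1+np.argmax(s[1:,4])).ravel()]
    w,V=np.linalg.eigh(np.cov(p.T));a=np.degrees(np.arctan2(V[1,1],V[0,1]))%180
    print(k,views,len(p),p.mean(0).round(4),"wide az",a.round(1),(4*np.sqrt(w)*1000).round(1),cv2.minAreaRect((p*1000).astype(np.float32)))
  # scene body width at z=.06, perpendicular to sight line
    d=np.array(c)-E["scene"][:2,3];e=np.array([-d[1],d[0]])/np.hypot(*d)
  t=np.arange(-.06,.06,.0005)
  for z in(.03,.06,.09):
    i=inside("scene",np.c_[np.array(c)+t[:,None]*e,np.full(len(t),z)]);print("  sw",z,t[i].min(),t[i].max(),i.sum()*.5)
E
```

```text
L ('top',) 3189 [0.4487 0.2772] wide az 82.5 [56.8 72.4] ((450.1000061035156, 276.3999938964844), (68.0, 55.0), 90.0)
L ('top', 'scene') 2274 [0.4541 0.2763] wide az 73.3 [41.3 72.1] ((454.7488098144531, 275.225830078125), (67.60859680175781, 38.14330291748047), 74.1974868774414)
  sw 0.03 -0.023499999999999965 0.014500000000000068 38.5
  sw 0.06 -0.024499999999999966 0.019000000000000072 44.0
  sw 0.09 -0.025999999999999968 0.01800000000000007 44.5
pump ('top',) 2931 [0.4448 0.107 ] wide az 79.4 [51.7 73. ] ((445.70001220703125, 106.39999389648438), (67.99999237060547, 50.0), 90.0)
pump ('top', 'scene') 2518 [0.4464 0.1059] wide az 73.9 [43.4 75.1] ((447.0000305175781, 105.79999542236328), (70.5187759399414, 40.79337692260742), 71.56504821777344)
  sw 0.03 -0.06 0.021500000000000075 82.0
  sw 0.06 -0.06 0.020000000000000073 80.5
  sw 0.09 -0.05099999999999999 0.024000000000000077 58.5
R ('top',) 3784 [ 0.4382 -0.0101] wide az 78.7 [52.7 92.6] ((438.8399658203125, -10.379985809326172), (88.27997589111328, 50.44569778442383), 79.69515228271484)
R ('top', 'scene') 1771 [ 0.4485 -0.0059] wide az 76.9 [32.3 76.4] ((449.8938903808594, -5.052783966064453), (72.66991424560547, 33.75052261352539), 73.94001770019531)
  sw 0.03 -0.02999999999999997 0.009000000000000064 39.5
  sw 0.06 -0.03049999999999997 0.007500000000000062 38.5
  sw 0.09 -0.03049999999999997 0.01600000000000007 47.0
```

```bash
cat > w.py <<'E'
from h import *
from scipy.spatial.transform import Rotation as R
from workcell import get_obs
def go(wps,start=None):
    """waypoints (x,y,z,az of tool y deg), tool down; prints shift/turn in start tool axes; returns"""
    o=get_obs();p=np.array(o["position"]);q=R.from_quat(o["ee_rot"])
    if start: p=np.array(start[:3]);q=down(start[3])
    for w in wps:
        s=q.inv().apply(np.array(w[:3])-p);a=(q.inv()*down(w[3])).as_rotvec(degrees=True)
        d=np.linalg.norm(s)
        print(w,"xyz",s.round(3).tolist(),"ang",a.round(1).tolist(),"rows>=",int(np.ceil(max(d/.05,np.linalg.norm(a)/8.59))))
def down(az):
    t=np.radians(az);y=np.array([np.cos(t),np.sin(t),0]);z=np.array([0,0,-1.]);return R.from_matrix(np.stack([np.cross(y,z),y,z],1))
def st():
    o=get_obs();y=R.from_quat(o["ee_rot"]).as_matrix();print(round(o["clock"],2),o["position"].round(4),"az",np.degrees(np.arctan2(y[1,1],y[0,1])).round(1),"zax",y[:,2].round(3),"F",o["ft_force"].round(2),"grip",round(o["grip_width"],3),round(o["grasp_force"],1),"q",o["joint_pos"].round(2))
E
python3 - <<'E'
from w import *
st();go([(.657,.169,.30,3.7)]);go([(.657,.169,.093,3.7)],(.657,.169,.30,3.7))
for p in((403,85),(558,55)): print(plane("top",(135+p[0]/2.8,80+p[1]/2.8),.093))
E
```

```text
0.1 [0.1532 0.6056 0.2306] az 75.8 zax [-0.    -0.001 -1.   ] F [-0.49  0.62 -0.71] grip 0.999 0.0 q [-1.35  0.33 -0.06  1.46  0.02  1.35 -0.09]
(0.657, 0.169, 0.3, 3.7) xyz [-0.595, -0.3, -0.069] ang [-0.1, 0.0, 72.1] rows>= 14
(0.657, 0.169, 0.093, 3.7) xyz [0.0, 0.0, 0.207] ang [0.0, 0.0, 0.0] rows>= 5
[0.76358488 0.17738792 0.093     ]
[0.7868035  0.05931611 0.093     ]
```

Emit:
carry_out([
  {"xyz": [-0.595,-0.3,-0.069],"angular": [0,0,72]},
  {"xyz": [-0.595,-0.3,-0.069],"angular": [0,0,72]},
  {"xyz": [-0.595,-0.3,-0.069],"angular": [0,0,72]},
  {"xyz": [-0.595,-0.3,-0.069],"angular": [0,0,72]},
  {"xyz": [-0.595,-0.3,-0.069],"angular": [0,0,72]},
  {"xyz": [-0.595,-0.3,-0.069],"angular": [0,0,72]},
  {"xyz": [-0.595,-0.3,-0.069],"angular": [0,0,72]},
  {"xyz": [-0.595,-0.3,-0.069],"angular": [0,0,72]},
  {"xyz": [-0.595,-0.3,-0.069],"angular": [0,0,72]},
  {"xyz": [-0.595,-0.3,-0.069],"angular": [0,0,72]},
  {"xyz": [-0.595,-0.3,-0.069],"angular": [0,0,72]},
  {"xyz": [-0.595,-0.3,-0.069],"angular": [0,0,72]},
], hand=0.55)

```text
clock: 1.3
position: [0.6051, 0.2133, 0.2931]
ee_rot: [0.683, 0.73, -0.0, -0.0]
ft_force: [0.7, 0.5, 0.8]
grip_width: 0.55
grasp_force: 0.0
```

```bash
python3 - <<'E'
from w import *
st();go([(.657,.169,.30,3.7),(.657,.169,.093,3.7)])
E
```

```text
1.3 [0.6051 0.2133 0.2931] az 3.8 zax [-0.  0. -1.] F [0.66 0.55 0.78] grip 0.55 0.0 q [-0.72  0.36  0.43  1.33 -0.15  1.48 -0.24]
(0.657, 0.169, 0.3, 3.7) xyz [-0.048, 0.049, -0.007] ang [-0.0, -0.0, 0.1] rows>= 2
(0.657, 0.169, 0.093, 3.7) xyz [-0.048, 0.049, 0.2] ang [-0.0, -0.0, 0.1] rows>= 5
```

Emit:
carry_out([
  {"xyz": [-0.048,0.049,-0.007],"angular": [0,0,0]},
  {"xyz": [-0.048,0.049,-0.007],"angular": [0,0,0]},
  {"xyz": [-0.048,0.049,0.043],"angular": [0,0,0]},
  {"xyz": [-0.048,0.049,0.09],"angular": [0,0,0]},
  {"xyz": [-0.048,0.049,0.13],"angular": [0,0,0]},
  {"xyz": [-0.048,0.049,0.13],"angular": [0,0,0]},
])

```text
clock: 1.9
position: [0.6526, 0.1695, 0.1566]
ee_rot: [0.683, 0.73, -0.005, -0.003]
ft_force: [-0.0, -1.0, -1.2]
grip_width: 0.549
grasp_force: 0.0
```

```bash
python3 - <<'E'
from w import *
from workcell import camera
st();go([(.657,.169,.093,3.7)])
S=camera("scene")["img"][:,:,::-1];T=camera("top")["img"][:,:,::-1]
C=np.zeros((600,800,3),np.uint8)
C[:,:400]=cv2.resize(S[150:270,230:310],(400,600),interpolation=cv2.INTER_CUBIC);C[:300,400:]=cv2.resize(T[120:195,220:320],(400,300),interpolation=cv2.INTER_CUBIC)
cv2.imwrite("pics/b1.png",C)
E
```

```text
1.9 [0.6526 0.1695 0.1566] az 3.8 zax [-0.01  -0.003 -1.   ] F [-0.04 -1.05 -1.23] grip 0.549 0.0 q [-0.62  0.51  0.42  1.42 -0.21  1.26 -0.11]
(0.657, 0.169, 0.093, 3.7) xyz [-0.001, 0.005, 0.064] ang [-0.6, 0.2, 0.1] rows>= 2
```

View pics/b1.png

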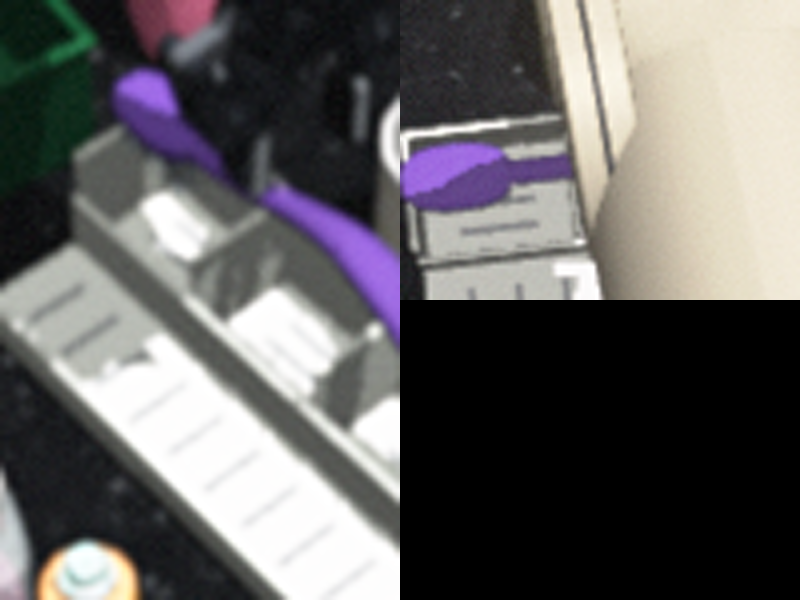

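The view shows the two fingertips straddling the thin handle at crop (262,160), with the brush head free in the left compartment. I'll descend and grip.

Emit:
carry_out([
  {"xyz": [0,0.004,0.04],"angular": [0,0,0]},
  {"xyz": [0,0.004,0.065],"angular": [0,0,0]},
  {"xyz": [0,0.004,0.065],"angular": [0,0,0]},
  {"xyz": [0,0.004,0.065],"angular": [0,0,0]},
])

```text
clock: 2.4
position: [0.6615, 0.1707, 0.1011]
ee_rot: [0.683, 0.73, 0.001, 0.001]
ft_force: [-0.3, -1.0, 0.6]
grip_width: 0.552
grasp_force: 0.0
```

Emit:
carry_out([
  {"xyz": [0,0,0],"angular": [0,0,0]},
  {"xyz": [0,0,0],"angular": [0,0,0]},
  {"xyz": [0,0,0],"angular": [0,0,0]},
  {"xyz": [0,0,0],"angular": [0,0,0]},
  {"xyz": [0,0,0],"angular": [0,0,0]},
  {"xyz": [0,0,0],"angular": [0,0,0]},
], hand=0, grip_force=40)

```text
clock: 3.0
position: [0.6619, 0.1708, 0.1013]
ee_rot: [0.683, 0.73, 0.002, 0.001]
ft_force: [-0.6, -0.0, 8.7]
grip_width: 0.347
grasp_force: 37.9
```

```bash
python3 - <<'E'
from w import *
st();o=get_obs();p=o["position"]
go([(*p[:2],p[2]+.06,3.7),(.591,.161,p[2]+.05,6.6),(.591,.161,p[2]-.03,6.6)])
E
```

```text
3.0 [0.6619 0.1708 0.1013] az 3.8 zax [ 0.005  0.002 -1.   ] F [-0.55 -0.01  8.71] grip 0.347 37.9 q [-0.61  0.57  0.41  1.46 -0.24  1.15 -0.1 ]
(np.float64(0.6618924335928277), np.float64(0.17080509361640378), np.float64(0.16134715976326314), 3.7) xyz [0.0, 0.0, -0.06] ang [0.3, -0.1, 0.1] rows>= 2
(0.591, 0.161, np.float64(0.15134715976326313), 6.6) xyz [-0.005, -0.071, -0.05] ang [0.3, -0.1, -2.8] rows>= 2
(0.591, 0.161, np.float64(0.07134715976326313), 6.6) xyz [-0.005, -0.072, 0.03] ang [0.3, -0.1, -2.8] rows>= 2
```

Emit:
carry_out([
  {"xyz": [0,0,-0.02],"angular": [0,0,0]},
  {"xyz": [0,0,-0.06],"angular": [0,0,0]},
  {"xyz": [0,0,-0.06],"angular": [0,0,0]},
  {"xyz": [0,0,-0.06],"angular": [0,0,0]},
])

```text
clock: 3.4
position: [0.6611, 0.1705, 0.1604]
ee_rot: [0.683, 0.73, 0.002, 0.001]
ft_force: [0.2, 0.6, -1.5]
grip_width: 0.344
grasp_force: 38.2
```

```bash
python3 - <<'E'
from w import *
from workcell import camera
st()
S=camera("scene")["img"][:,:,::-1];T=camera("top")["img"][:,:,::-1]
C=np.zeros((600,800,3),np.uint8)
C[:,:400]=cv2.resize(S[130:280,230:330],(400,600),interpolation=cv2.INTER_CUBIC);C[:300,400:]=cv2.resize(T[120:195,220:320],(400,300),interpolation=cv2.INTER_CUBIC)
cv2.imwrite("pics/b2.png",C)
E
```

```text
3.4 [0.6611 0.1705 0.1604] az 3.8 zax [ 0.003  0.001 -1.   ] F [ 0.24  0.6  -1.49] grip 0.344 38.2 q [-0.61  0.52  0.42  1.4  -0.22  1.26 -0.11]
```

View pics/b2.png

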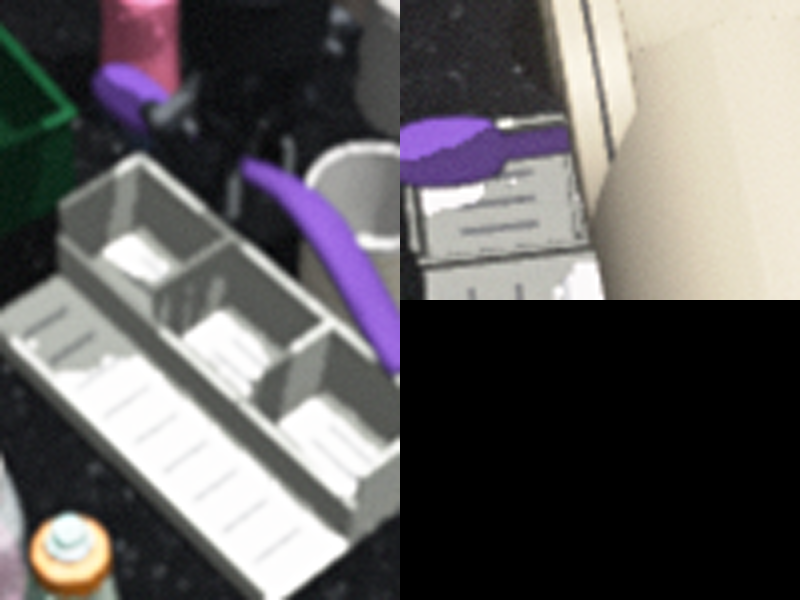

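The brush is lifted clear in the hand, with its head at left-crop (130,90) and its handle at (330,230). I'll move it over the trough and lower it.

Emit:
carry_out([
  {"xyz": [-0.003,-0.045,-0.005],"angular": [0,0,-2.9]},
  {"xyz": [-0.003,-0.07,0],"angular": [0,0,-2.9]},
  {"xyz": [-0.003,-0.07,0.03],"angular": [0,0,-2.9]},
  {"xyz": [-0.003,-0.07,0.06],"angular": [0,0,-2.9]},
  {"xyz": [-0.003,-0.07,0.085],"angular": [0,0,-2.9]},
  {"xyz": [-0.003,-0.07,0.1],"angular": [0,0,-2.9]},
  {"xyz": [-0.003,-0.07,0.105],"angular": [0,0,-2.9]},
  {"xyz": [-0.003,-0.07,0.105],"angular": [0,0,-2.9]},
])

```text
clock: 4.3
position: [0.5903, 0.1626, 0.0528]
ee_rot: [0.665, 0.747, -0.0, -0.0]
ft_force: [-0.7, -0.8, 0.7]
grip_width: 0.346
grasp_force: 38.2
```

```bash
python3 - <<'E'
from w import *
st()
E
```

```text
4.3 [0.5903 0.1626 0.0528] az 6.7 zax [-0.001 -0.    -1.   ] F [-0.71 -0.83  0.67] grip 0.346 38.2 q [-0.65  0.48  0.39  1.7  -0.21  1.   -0.07]
```

Emit:
carry_out([
  {"xyz": [0,0,0.005],"angular": [0,0,0]},
  {"xyz": [0,0,0.01],"angular": [0,0,0]},
  {"xyz": [0,0,0.01],"angular": [0,0,0]},
])

```text
clock: 4.6
position: [0.5903, 0.1628, 0.0429]
ee_rot: [0.665, 0.747, -0.0, -0.0]
ft_force: [0.3, 0.5, -1.2]
grip_width: 0.347
grasp_force: 38.2
```

Emit:
carry_out([
  {"xyz": [0,0,0.004],"angular": [0,0,0]},
  {"xyz": [0,0,0.006],"angular": [0,0,0]},
  {"xyz": [0,0,0.006],"angular": [0,0,0]},
])

```text
clock: 4.9
position: [0.5902, 0.1627, 0.0368]
ee_rot: [0.665, 0.747, -0.0, -0.0]
ft_force: [-0.1, 0.4, 0.1]
grip_width: 0.347
grasp_force: 38.2
```

```bash
python3 - <<'E'
from w import *
from workcell import camera
st()
S=camera("scene")["img"][:,:,::-1];m,b=blobs(S,(120,100,60),(150,255,255));print(b)
E
```

```text
4.9 [0.5902 0.1627 0.0368] az 6.7 zax [-0. -0. -1.] F [-0.1   0.38  0.09] grip 0.347 38.2 q [-0.65  0.5   0.38  1.71 -0.22  0.97 -0.06]
[(221, [239.2, 203.1], [230, 195, 21, 17]), (537, [288.8, 244.5], [265, 221, 43, 51])]
```

Emit:
carry_out([
  {"xyz": [0,0,0.003],"angular": [0,0,0]},
  {"xyz": [0,0,0.003],"angular": [0,0,0]},
])

```text
clock: 5.15
position: [0.5909, 0.1628, 0.0355]
ee_rot: [0.665, 0.747, 0.001, -0.0]
ft_force: [-5.0, -0.9, 13.6]
grip_width: 0.349
grasp_force: 40.2
```

Emit:
carry_out([
  {"xyz": [0,0,0],"angular": [0,0,0]},
  {"xyz": [0,0,0],"angular": [0,0,0]},
  {"xyz": [0,0,-0.005],"angular": [0,0,0]},
  {"xyz": [0,0,-0.01],"angular": [0,0,0]},
], hand=0.38)

```text
clock: 5.55
position: [0.5905, 0.1627, 0.0443]
ee_rot: [0.665, 0.747, 0.0, 0.0]
ft_force: [0.5, 0.2, -0.5]
grip_width: 0.379
grasp_force: 0.1
```

Emit:
carry_out([
  {"xyz": [0,0,-0.01],"angular": [0,0,0]},
  {"xyz": [0,0,-0.03],"angular": [0,0,0]},
], hand=0.5)

```text
clock: 5.75
position: [0.5898, 0.1625, 0.074]
ee_rot: [0.665, 0.747, -0.001, -0.0]
ft_force: [-0.7, 0.9, -0.1]
grip_width: 0.498
grasp_force: 0.0
```

```bash
python3 - <<'E'
from w import *
from workcell import camera
st()
S=camera("scene")["img"][:,:,::-1];m,b=blobs(S,(120,100,60),(150,255,255));print(b)
A=(.5903,.1627,.08,6.7)
go([(.5903,.1627,.31,-11),(.4506,.2774,.31,-11),(.4506,.2774,.20,-11)])
E
```

```text
5.75 [0.5898 0.1625 0.074 ] az 6.7 zax [-0.002 -0.001 -1.   ] F [-0.65  0.92 -0.09] grip 0.498 0.0 q [-0.66  0.45  0.4   1.69 -0.2   1.04 -0.08]
[(181, [236.3, 204.2], [229, 196, 16, 19]), (537, [287.3, 247.0], [263, 222, 45, 51])]
(0.5903, 0.1627, 0.31, -11) xyz [0.0, -0.001, -0.232] ang [0.2, -0.1, 17.7] rows>= 5
(0.4506, 0.2774, 0.31, -11) xyz [0.13, -0.126, -0.232] ang [0.2, -0.1, 17.7] rows>= 6
(0.4506, 0.2774, 0.2, -11) xyz [0.13, -0.127, -0.122] ang [0.2, -0.1, 17.7] rows>= 5
```

Emit:
carry_out([
  {"xyz": [0,0,-0.05],"angular": [0,0,0]},
  {"xyz": [0,0,-0.1],"angular": [0,0,0]},
  {"xyz": [0,0,-0.15],"angular": [0,0,8]},
  {"xyz": [0.02,-0.02,-0.19],"angular": [0,0,17.7]},
  {"xyz": [0.055,-0.053,-0.22],"angular": [0,0,17.7]},
  {"xyz": [0.09,-0.087,-0.22],"angular": [0,0,17.7]},
  {"xyz": [0.13,-0.126,-0.22],"angular": [0,0,17.7]},
  {"xyz": [0.13,-0.126,-0.22],"angular": [0,0,17.7]},
  {"xyz": [0.13,-0.126,-0.22],"angular": [0,0,17.7]},
], hand=0.75)

```text
clock: 6.7
position: [0.4488, 0.2788, 0.2949]
ee_rot: [0.77, 0.638, 0.001, -0.0]
ft_force: [0.8, -0.1, 0.3]
grip_width: 0.751
grasp_force: 0.0
```

```bash
python3 - <<'E'
from w import *
from workcell import camera
st();S=camera("scene")["img"][:,:,::-1];T=camera("top")["img"][:,:,::-1]
C=np.zeros((600,800,3),np.uint8)
C[:,:400]=cv2.resize(S[130:280,140:240],(400,600),interpolation=cv2.INTER_CUBIC);C[:300,400:]=cv2.resize(T[120:225,210:350],(400,300),interpolation=cv2.INTER_CUBIC)
C[300:,400:]=cv2.resize(S[170:275,210:350],(400,300),interpolation=cv2.INTER_CUBIC)
cv2.imwrite("pics/l1.png",C)
go([(.4506,.2774,.194,-11)])
E
```

```text
6.7 [0.4488 0.2788 0.2949] az -10.8 zax [ 0.001  0.002 -1.   ] F [ 0.77 -0.06  0.34] grip 0.751 0.0 q [-0.99  0.08  0.37  1.63 -0.03  1.43 -0.8 ]
(0.4506, 0.2774, 0.194, -11) xyz [0.001, -0.001, 0.101] ang [0.1, -0.0, -0.1] rows>= 3
```

View pics/l1.png

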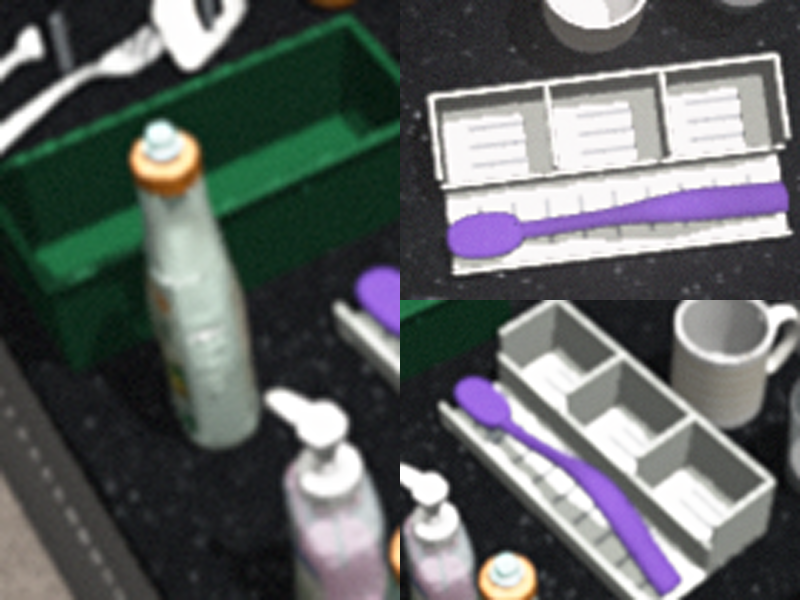

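The brush lies fully in the trough: top crop from (450,235) to (785,200), between the lip and the compartments. The bottle L cap is at left crop (165,165), under the gripper. I'll descend, grip and lift.

Emit:
carry_out([
  {"xyz": [0.001,0,0.045],"angular": [0,0,0]},
  {"xyz": [0.001,0,0.085],"angular": [0,0,0]},
  {"xyz": [0.001,0,0.109],"angular": [0,0,0]},
  {"xyz": [0.001,0,0.109],"angular": [0,0,0]},
  {"xyz": [0.001,0,0.109],"angular": [0,0,0]},
])

```text
clock: 7.3
position: [0.4516, 0.2771, 0.1859]
ee_rot: [0.772, 0.635, 0.0, 0.0]
ft_force: [1.0, 0.3, -0.1]
grip_width: 0.751
grasp_force: 0.0
```

Emit:
carry_out([
  {"xyz": [0,0,0],"angular": [0,0,0]},
  {"xyz": [0,0,0],"angular": [0,0,0]},
  {"xyz": [0,0,0],"angular": [0,0,0]},
  {"xyz": [0,0,0],"angular": [0,0,0]},
  {"xyz": [0,0,0],"angular": [0,0,0]},
  {"xyz": [0,0,0],"angular": [0,0,0]},
], hand=0, grip_force=50)

```text
clock: 7.9
position: [0.4513, 0.2786, 0.1871]
ee_rot: [0.772, 0.636, 0.002, -0.0]
ft_force: [-0.8, -1.2, 5.7]
grip_width: 0.407
grasp_force: 49.9
```

Emit:
carry_out([
  {"xyz": [0,0,-0.01],"angular": [0,0,0]},
  {"xyz": [0,0,-0.025],"angular": [0,0,0]},
  {"xyz": [0,0,-0.03],"angular": [0,0,0]},
  {"xyz": [0,0,-0.03],"angular": [0,0,0]},
  {"xyz": [0,0,-0.03],"angular": [0,0,0]},
  {"xyz": [0,0,-0.03],"angular": [0,0,0]},
])

```text
clock: 8.5
position: [0.45, 0.2779, 0.2145]
ee_rot: [0.772, 0.636, -0.0, -0.0]
ft_force: [-0.4, -0.3, -2.0]
grip_width: 0.406
grasp_force: 50.5
```

```bash
cat >> w.py <<'E'
def weigh(n=10):
    from workcell import camera
    f=[]
    for i in range(n): camera("top");f.append(get_obs()["ft_force"].copy())
    f=np.array(f);print("F mean",f.mean(0).round(2),"sd",f.std(0).round(2))
E
python3 - <<'E'
from w import *
st();weigh(12)
E
```

```text
8.5 [0.45   0.2779 0.2145] az -11.0 zax [-0.001 -0.001 -1.   ] F [-0.37 -0.32 -2.01] grip 0.406 50.5 q [-0.98  0.13  0.37  1.76 -0.05  1.27 -0.79]
F mean [ 0.07  0.37 -2.46] sd [0.48 0.48 0.54]
```

```bash
python3 - <<'E'
from w import *
weigh(25);st()
# crate slots x: centre .5197 +-.082 ; L -> near or far slot
p=(.45,.2779,.2145,-11)
go([(.45,.2779,.30,-11),(.52,.40,.32,90),(.52,.40,.32,-90)])
E
```

```text
F mean [-0.01 -0.06 -2.4 ] sd [0.49 0.54 0.57]
10.35 [0.4503 0.2781 0.2151] az -11.0 zax [-0.  0. -1.] F [ 0.37 -0.13 -1.89] grip 0.401 50.5 q [-0.98  0.13  0.37  1.76 -0.05  1.27 -0.79]
(0.45, 0.2779, 0.3, -11) xyz [-0.0, -0.0, -0.085] ang [-0.0, -0.0, 0.0] rows>= 2
(0.52, 0.4, 0.32, 90) xyz [0.133, 0.045, -0.105] ang [0.0, -0.0, -101.0] rows>= 12
(0.52, 0.4, 0.32, -90) xyz [0.133, 0.045, -0.105] ang [-0.0, -0.0, 79.0] rows>= 10
```

Bottle L weighs about 245 g, so it is used up and goes in the crate, far slot.

Emit:
carry_out([
  {"xyz": [0,0,-0.04],"angular": [0,0,-8.4]},
  {"xyz": [0,0,-0.08],"angular": [0,0,-16.8]},
  {"xyz": [0.01,0.008,-0.1],"angular": [0,0,-25.2]},
  {"xyz": [0.025,0.02,-0.1],"angular": [0,0,-33.6]},
  {"xyz": [0.042,0.035,-0.1],"angular": [0,0,-42]},
  {"xyz": [0.06,0.05,-0.1],"angular": [0,0,-50.4]},
  {"xyz": [0.078,0.065,-0.1],"angular": [0,0,-58.8]},
  {"xyz": [0.096,0.08,-0.1],"angular": [0,0,-67.2]},
  {"xyz": [0.114,0.095,-0.1],"angular": [0,0,-75.6]},
  {"xyz": [0.13,0.109,-0.1],"angular": [0,0,-84]},
  {"xyz": [0.143,0.12,-0.1],"angular": [0,0,-92.4]},
  {"xyz": [0.15,0.126,-0.1],"angular": [0,0,-101]},
])

```text
clock: 11.55
position: [0.6033, 0.4021, 0.314]
ee_rot: [-0.003, 1.0, -0.0, -0.0]
ft_force: [-0.1, 0.7, -2.6]
grip_width: 0.402
grasp_force: 51.1
```

```bash
python3 - <<'E'
from w import *
weigh(4);st()
from workcell import camera
S=camera("scene")["img"][:,:,::-1];T=camera("top")["img"][:,:,::-1]
cv2.imwrite("pics/l2.png",np.hstack([cv2.resize(S[90:240,130:280],(400,400)),cv2.resize(T[130:300,130:300],(400,400))]))
go([(.602,.4015,.315,90),(.602,.4015,.193,90)])
E
```

```text
F mean [-0.01 -0.39 -2.71] sd [0.37 0.88 0.18]
11.75 [0.6025 0.4011 0.3147] az 89.7 zax [-0.001 -0.    -1.   ] F [-0.36 -0.85 -2.68] grip 0.403 51.1 q [-0.77  0.55  0.21  1.   -0.11  1.6   0.97]
(0.602, 0.4015, 0.315, 90) xyz [0.0, 0.001, 0.0] ang [0.0, 0.0, -0.2] rows>= 1
(0.602, 0.4015, 0.193, 90) xyz [0.0, 0.001, 0.122] ang [0.0, 0.0, -0.2] rows>= 3
```

View pics/l2.png

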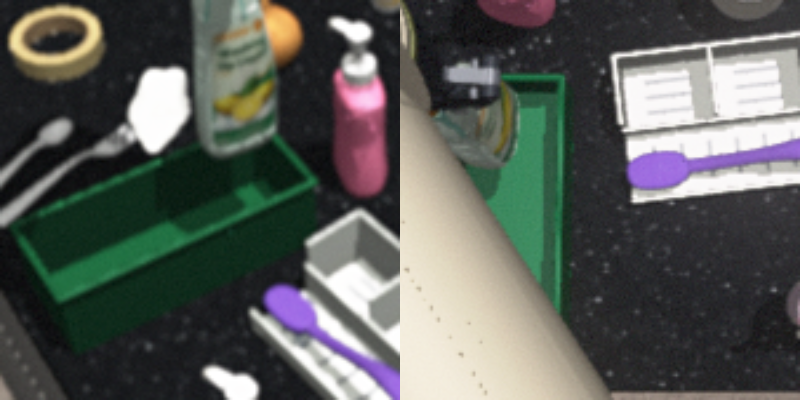

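The bottle hangs upright over the far part of the crate (left crop 235,90), with its label side along the crate's length. I'll lower and release.

Emit:
carry_out([
  {"xyz": [0,0.0,0.04],"angular": [0,0,0]},
  {"xyz": [0,0,0.08],"angular": [0,0,0]},
  {"xyz": [0,0,0.105],"angular": [0,0,0]},
  {"xyz": [0,0,0.118],"angular": [0,0,0]},
  {"xyz": [0,0,0.121],"angular": [0,0,0]},
  {"xyz": [0,0,0.122],"angular": [0,0,0]},
  {"xyz": [0,0,0.122],"angular": [0,0,0]},
])

```text
clock: 12.55
position: [0.6033, 0.4017, 0.1951]
ee_rot: [0.0, 1.0, 0.001, 0.001]
ft_force: [0.2, -0.3, -2.3]
grip_width: 0.402
grasp_force: 51.1
```

```bash
python3 - <<'E'
from w import *
weigh(2);st()
E
```

```text
F mean [ 0.15 -0.65 -2.61] sd [0.   0.05 0.25]
12.65 [0.6032 0.4017 0.1948] az 90.0 zax [ 0.002  0.001 -1.   ] F [ 0.15 -0.7  -2.86] grip 0.403 51.1 q [-0.78  0.57  0.2   1.21 -0.11  1.36  0.98]
```

Emit:
carry_out([
  {"xyz": [0,0,0.003],"angular": [0,0,0]},
  {"xyz": [0,0,0.005],"angular": [0,0,0]},
  {"xyz": [0,0,0.005],"angular": [0,0,0]},
])

```text
clock: 12.95
position: [0.6041, 0.4016, 0.1912]
ee_rot: [0.0, 1.0, 0.001, 0.002]
ft_force: [0.2, -1.8, 9.5]
grip_width: 0.401
grasp_force: 52.7
```

Emit:
carry_out([
  {"xyz": [0,0,0],"angular": [0,0,0]},
  {"xyz": [0,0,0],"angular": [0,0,0]},
  {"xyz": [0,0,0],"angular": [0,0,0]},
  {"xyz": [0,0,-0.02],"angular": [0,0,0]},
  {"xyz": [0,0,-0.06],"angular": [0,0,0]},
  {"xyz": [0,0,-0.11],"angular": [0,0,0]},
], hand=0.75)

```text
clock: 13.55
position: [0.6017, 0.4009, 0.2971]
ee_rot: [-0.0, 1.0, -0.001, -0.002]
ft_force: [1.3, 0.3, 1.0]
grip_width: 0.755
grasp_force: 0.0
```

Emit:
carry_out([
  {"xyz": [0.01,-0.03,0],"angular": [0,0,8.5]},
  {"xyz": [0.028,-0.07,0],"angular": [0,0,17]},
  {"xyz": [0.045,-0.11,0],"angular": [0,0,25.5]},
  {"xyz": [0.06,-0.15,0],"angular": [0,0,34]},
  {"xyz": [0.076,-0.19,0],"angular": [0,0,42.5]},
  {"xyz": [0.093,-0.23,0],"angular": [0,0,51]},
  {"xyz": [0.11,-0.27,0],"angular": [0,0,59.5]},
  {"xyz": [0.125,-0.31,0],"angular": [0,0,68]},
  {"xyz": [0.14,-0.35,0],"angular": [0,0,76.5]},
  {"xyz": [0.155,-0.385,0],"angular": [0,0,85]},
  {"xyz": [0.164,-0.407,0],"angular": [0,0,93.5]},
  {"xyz": [0.164,-0.407,0],"angular": [0,0,102]},
])

```text
clock: 14.75
position: [0.4377, -0.009, 0.2986]
ee_rot: [0.781, 0.625, 0.001, -0.0]
ft_force: [-0.0, 1.2, 0.8]
grip_width: 0.75
grasp_force: 0.0
```

```bash
python3 - <<'E'
from w import *
weigh(12);st()
go([(.439,-.005,.30,-12),(.439,-.005,.186,-12)])
from workcell import camera
S=camera("scene")["img"][:,:,::-1]
for i in (blobs(S,(8,120,120),(22,255,255))[1]): 
    if i[1][1]>120: print(i)
E
```

```text
F mean [0.02 0.16 0.15] sd [0.56 0.71 0.42]
15.35 [ 0.4386 -0.0055  0.298 ] az -11.9 zax [-0. -0. -1.] F [-0.31 -0.11  0.03] grip 0.746 0.0 q [-0.62 -0.16  0.47  1.83  0.07  1.45 -0.37]
(0.439, -0.005, 0.3, -12) xyz [0.001, 0.0, -0.002] ang [-0.0, 0.0, 0.1] rows>= 1
(0.439, -0.005, 0.186, -12) xyz [0.001, 0.0, 0.112] ang [-0.0, 0.0, 0.1] rows>= 3
(53, [497.9, 196.1], [489, 189, 18, 13])
(82, [247.4, 273.0], [237, 261, 21, 18])
```

Emit:
carry_out([
  {"xyz": [0.001,0,0.045],"angular": [0,0,0]},
  {"xyz": [0.001,0,0.085],"angular": [0,0,0]},
  {"xyz": [0.001,0,0.112],"angular": [0,0,0]},
  {"xyz": [0.001,0,0.112],"angular": [0,0,0]},
  {"xyz": [0.001,0,0.112],"angular": [0,0,0]},
])

```text
clock: 15.9
position: [0.4391, -0.0047, 0.1869]
ee_rot: [0.777, 0.629, 0.0, 0.0]
ft_force: [0.7, 0.6, -0.1]
grip_width: 0.749
grasp_force: 0.0
```

Emit:
carry_out([
  {"xyz": [0,0,0],"angular": [0,0,0]},
  {"xyz": [0,0,0],"angular": [0,0,0]},
  {"xyz": [0,0,0],"angular": [0,0,0]},
  {"xyz": [0,0,0],"angular": [0,0,0]},
  {"xyz": [0,0,0],"angular": [0,0,0]},
  {"xyz": [0,0,0],"angular": [0,0,0]},
], hand=0, grip_force=50)

```text
clock: 16.5
position: [0.4399, -0.0045, 0.188]
ee_rot: [0.777, 0.629, 0.002, 0.001]
ft_force: [-1.5, 0.2, 7.3]
grip_width: 0.398
grasp_force: 49.8
```

Emit:
carry_out([
  {"xyz": [0,0,-0.01],"angular": [0,0,0]},
  {"xyz": [0,0,-0.03],"angular": [0,0,0]},
  {"xyz": [0,0,-0.06],"angular": [0,0,0]},
  {"xyz": [0,0,-0.09],"angular": [0,0,0]},
  {"xyz": [0,0,-0.12],"angular": [0,0,0]},
  {"xyz": [0,0,-0.12],"angular": [0,0,0]},
  {"xyz": [0,0,-0.12],"angular": [0,0,0]},
])

```text
clock: 17.2
position: [0.4387, -0.0047, 0.3062]
ee_rot: [0.777, 0.629, 0.0, 0.0]
ft_force: [-0.1, -0.3, -5.3]
grip_width: 0.405
grasp_force: 50.9
```

```bash
python3 - <<'E'
from w import *
weigh(15);st()
c=(.6665,.0806)
go([(*c,.31,6.6),(*c,.20,6.6)])
E
```

```text
F mean [-0.15  0.04 -4.41] sd [0.51 0.41 0.43]
17.95 [ 0.4388 -0.0047  0.3061] az -12.0 zax [-0.  0. -1.] F [ 0.86  0.17 -4.34] grip 0.402 50.9 q [-0.62 -0.16  0.47  1.82  0.07  1.47 -0.37]
(0.6665, 0.0806, 0.31, 6.6) xyz [0.131, 0.205, -0.004] ang [-0.0, -0.0, -18.6] rows>= 5
(0.6665, 0.0806, 0.2, 6.6) xyz [0.131, 0.205, 0.106] ang [-0.0, -0.0, -18.6] rows>= 6
```

R weighs about 450 g, so it goes in the right compartment. I'll move it above and check the fit.

Emit:
carry_out([
  {"xyz": [0.008,0.012,0],"angular": [0,0,-2]},
  {"xyz": [0.025,0.04,0],"angular": [0,0,-5]},
  {"xyz": [0.045,0.07,0],"angular": [0,0,-8]},
  {"xyz": [0.065,0.102,0],"angular": [0,0,-11]},
  {"xyz": [0.085,0.134,0],"angular": [0,0,-14]},
  {"xyz": [0.105,0.165,0],"angular": [0,0,-16.5]},
  {"xyz": [0.12,0.188,0],"angular": [0,0,-18.6]},
  {"xyz": [0.129,0.201,0],"angular": [0,0,-18.6]},
  {"xyz": [0.131,0.205,0],"angular": [0,0,-18.6]},
  {"xyz": [0.131,0.205,0.025],"angular": [0,0,-18.6]},
  {"xyz": [0.131,0.205,0.03],"angular": [0,0,-18.6]},
])

```text
clock: 19.05
position: [0.6653, 0.0805, 0.2734]
ee_rot: [0.665, 0.747, -0.002, -0.001]
ft_force: [-0.5, -0.4, -4.8]
grip_width: 0.404
grasp_force: 51.0
```

```bash
python3 - <<'E'
from w import *
from workcell import camera
weigh(4);st()
S=camera("scene")["img"][:,:,::-1];T=camera("top")["img"][:,:,::-1];cv2.imwrite("pics/S3.png",S);cv2.imwrite("pics/T3.png",T)
g=lambda I:(255*(I/255.)**.7).astype(np.uint8)
cv2.imwrite("pics/r1.png",np.hstack([cv2.resize(g(S[130:280,240:340]),(400,600),interpolation=cv2.INTER_CUBIC),cv2.resize(g(T[100:250,260:360]),(400,600),interpolation=cv2.INTER_CUBIC)]))
E
```

```text
F mean [-0.42  0.14 -4.06] sd [0.52 0.16 0.44]
19.25 [0.6665 0.0807 0.2772] az 6.6 zax [ 0.001  0.    -1.   ] F [-1.13  0.39 -3.51] grip 0.402 51.0 q [-0.54  0.45  0.51  1.28 -0.22  1.47  0.07]
```

View pics/r1.png

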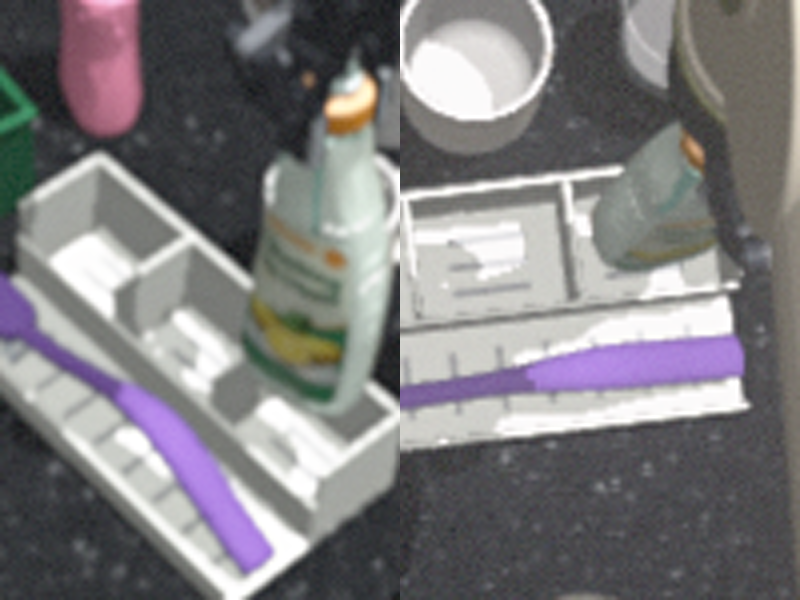

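The view shows R upright above the right compartment: the brush is undisturbed in the trough, the base is at left-crop (247,365)–(328,408) and the cap is at (350,105). I'll check the base position and yaw numerically from these edges.

```bash
python3 - <<'E'
from w import *
X=np.array([.9934,.1149]);Y=np.array([-.1149,.9934]);c=np.array([.6665,.0806])
zb=.277-.187
f=lambda p:((p[:2]-c)@np.stack([X,Y],1)*1000).round(1)
s=lambda x,y:(240+x/4,130+y/4); t=lambda x,y:(260+x/4,100+y/4)
print("scene base L/R/far",*[f(plane("scene",s(*p),zb)) for p in((247,365),(288,392),(328,410),(372,385))])
print("top base left, low",*[f(plane("top",t(*p),zb+d)) for p,d in(((595,225),0),((640,268),0),((680,262),.0),((718,248),.0))])
print("cap",f(plane("scene",s(352,112),.277+.03)),f(proj and tri(s(352,112),t(690,150))[0]))
# compartment rims measured in this view (z=.07): right comp corners from top
print("rim",*[f(plane("top",t(*p),z)) for p,z in(((568,182),.07),((740,287),.042),((577,298),.042))])
E
```

```text
scene base L/R/far [-18.7  26.2] [-14.2  -2.4] [ -5.9 -25.5] [ 24.8 -29. ]
top base left, low [ -21.7 -175. ] [ -47.  -194.9] [ -46.2 -216.1] [ -41.1 -237. ]
cap [ -1.4 -11.8] [-61.9 -90. ]
rim [   5.8 -170.6] [ -58.7 -264.5] [ -54.5 -175. ]
```

```bash
python3 - <<'E'
from w import *
X=np.array([.9934,.1149]);Y=np.array([-.1149,.9934]);c=np.array([.6665,.0806])
f=lambda p:((p[:2]-c)@np.stack([X,Y],1)*1000).round(1)
s=lambda x,y:(240+x/4,130+y/4); t=lambda x,y:(260+(x-400)/4,100+y/4)
for zb in(.09,):
  print("top base left, low",*[f(plane("top",t(*p),zb)) for p in((595,215),(600,245),(615,262),(640,269),(680,262),(718,248))])
print("cap",tri(s(352,112),t(692,150)),f(tri(s(352,112),t(692,150))[0]))
print("rim",*[f(plane("top",t(*p),z)) for p,z in(((568,182),.07),((740,287),.042),((577,298),.042))])
# silhouettes
S=cv2.imread("pics/S3.png");T=cv2.imread("pics/T3.png")
for n,I in(("scene",S),("top",T)):
  q=[proj(n,np.r_[c+X*a+Y*b,.091]).round(1).tolist() for a,b in((-25,30),(-25,-30),(25,-30),(25,30),(0,38),(0,-38),(-25,0))] if 0 else [proj(n,np.r_[c+X*a/1e3+Y*b/1e3,.091]).round(1).tolist() for a,b in((-25,25),(-25,0),(-25,-25),(0,-38),(0,38))]
  print(n,"predicted -25,(25,0,-25); 0,(-38,38)",q)
print("obs scene",[s(*p) for p in((247,365),(288,392),(328,410),(372,385))],"top",[t(*p) for p in((595,215),(600,245),(615,262),(640,269),(680,262),(718,248))])
E
```

```text
top base left, low [ 7.8 33.2] [-8.5 32.5] [-18.3  25.8] [-23.5  13.2] [-22.3  -8.1] [-17.1 -28.9]
cap (array([0.67226732, 0.0870473 , 0.28576074]), np.float64(0.01772808881673262)) [6.5 5.7]
rim [30.6 43.2] [-33.6 -46.6] [-29.5  43.4]
scene predicted -25,(25,0,-25); 0,(-38,38) [[300.1, 222.7], [307.7, 229.6], [315.6, 236.6], [328.0, 234.3], [304.3, 213.6]]
top predicted -25,(25,0,-25); 0,(-38,38) [[314.6, 168.5], [326.4, 167.1], [338.2, 165.8], [342.8, 153.4], [307.0, 157.5]]
obs scene [(301.75, 221.25), (312.0, 228.0), (322.0, 232.5), (333.0, 226.25)] top [(308.75, 153.75), (310.0, 161.25), (313.75, 165.5), (320.0, 167.25), (330.0, 165.5), (339.5, 162.0)]
```

```bash
python3 - <<'E'
from w import *
c=np.array([.6665,.0806])
for z in(.091,.11,.13,.15,.17,.307): print(z,proj("scene",np.r_[c,z]).round(1),proj("top",np.r_[c,z]).round(1))
S=cv2.imread("pics/S3.png");T=cv2.imread("pics/T3.png")
m=blobs(S,(5,110,90),(22,255,255),15)[1];print([b for b in m if 300<b[1][0]<350 and 120<b[1][1]<230])
L=cv2.cvtColor(S,cv2.COLOR_BGR2HSV)
for v in(185,195,205,212,220): print(v,S[v,294:346:2].mean(1).astype(int).tolist())
print("top")
for v in(148,152,156,160,164): print(v,T[v,300:346:2].mean(1).astype(int).tolist())
E
```

```text
0.091 [315.9 223.8] [324.9 155.5]
0.11 [316.5 218.6] [326.1 153.9]
0.13 [317.2 212.9] [327.3 152.3]
0.15 [317.9 207.1] [328.7 150.5]
0.17 [318.6 201. ] [330.  148.7]
0.307 [324.1 154.3] [341.5 133.5]
[(77, [327.2, 158.4], [321, 149, 13, 15]), (16, [323.2, 194.4], [321, 193, 5, 4])]
185 [30, 28, 30, 25, 24, 29, 64, 71, 79, 95, 101, 110, 104, 124, 146, 142, 183, 217, 232, 228, 204, 200, 239, 104, 90, 174]
195 [199, 211, 92, 14, 18, 65, 56, 70, 63, 61, 72, 98, 114, 109, 82, 78, 108, 161, 193, 222, 212, 165, 157, 121, 32, 26]
205 [88, 87, 88, 88, 66, 73, 82, 86, 96, 98, 95, 91, 78, 73, 68, 83, 128, 142, 172, 192, 194, 118, 28, 31, 34, 48]
212 [125, 91, 88, 72, 78, 68, 63, 73, 68, 53, 36, 28, 38, 49, 53, 51, 71, 137, 159, 178, 137, 38, 32, 36, 27, 27]
220 [235, 238, 169, 114, 66, 43, 36, 50, 60, 68, 78, 70, 50, 46, 48, 43, 107, 140, 143, 122, 30, 19, 18, 17, 13, 20]
top
148 [132, 242, 81, 88, 107, 87, 95, 106, 118, 110, 90, 97, 103, 111, 89, 87, 104, 78, 58, 39, 46, 47, 65]
152 [85, 244, 186, 182, 110, 98, 108, 112, 108, 107, 102, 90, 86, 86, 93, 92, 89, 91, 84, 46, 35, 43, 50]
156 [87, 147, 248, 249, 103, 94, 103, 114, 103, 104, 97, 98, 82, 77, 73, 75, 81, 74, 86, 73, 42, 43, 58]
160 [97, 120, 171, 187, 104, 93, 101, 101, 99, 95, 85, 83, 80, 69, 65, 70, 72, 75, 69, 69, 40, 43, 44]
164 [128, 102, 168, 187, 187, 106, 94, 87, 71, 73, 71, 73, 67, 63, 68, 76, 106, 164, 184, 168, 82, 63, 43]
```

Edges agree with the prediction: top left edge at 307.2 px against 307.0, and scene midpoint within 1 px. I'll insert it.

Emit:
carry_out([
  {"xyz": [0,0,0.01],"angular": [0,0,0]},
  {"xyz": [0,0,0.02],"angular": [0,0,0]},
  {"xyz": [0,0,0.03],"angular": [0,0,0]},
  {"xyz": [0,0,0.035],"angular": [0,0,0]},
  {"xyz": [0,0,0.035],"angular": [0,0,0]},
])

```text
clock: 19.85
position: [0.666, 0.0809, 0.2397]
ee_rot: [0.665, 0.747, -0.001, -0.001]
ft_force: [0.1, 0.1, -4.3]
grip_width: 0.399
grasp_force: 51.0
```

```bash
python3 - <<'E'
from w import *
weigh(3);st()
E
```

```text
F mean [ 0.52 -0.05 -4.3 ] sd [0.14 0.23 0.68]
20.0 [0.6668 0.0808 0.2415] az 6.6 zax [ 0.001  0.    -1.   ] F [ 0.34  0.02 -5.2 ] grip 0.4 51.0 q [-0.54  0.46  0.51  1.33 -0.22  1.4   0.07]
```

Emit:
carry_out([
  {"xyz": [0,0,0.015],"angular": [0,0,0]},
  {"xyz": [0,0,0.03],"angular": [0,0,0]},
  {"xyz": [0,0,0.04],"angular": [0,0,0]},
  {"xyz": [0,0,0.046],"angular": [0,0,0]},
  {"xyz": [0,0,0.046],"angular": [0,0,0]},
])

```text
clock: 20.5
position: [0.666, 0.0808, 0.1937]
ee_rot: [0.665, 0.747, -0.001, -0.001]
ft_force: [-0.7, 0.6, -4.2]
grip_width: 0.4
grasp_force: 51.0
```

Emit:
carry_out([
  {"xyz": [0,0,0.002],"angular": [0,0,0]},
  {"xyz": [0,0,0.004],"angular": [0,0,0]},
  {"xyz": [0,0,0.004],"angular": [0,0,0]},
])

```text
clock: 20.8
position: [0.6671, 0.0806, 0.1923]
ee_rot: [0.665, 0.747, 0.001, 0.001]
ft_force: [-0.9, -0.5, 1.1]
grip_width: 0.403
grasp_force: 51.8
```

```bash
python3 - <<'E'
from w import *
weigh(3);st()
go([(.667,.081,.29,6.6),(.4477,.1084,.29,-13),(.4477,.1084,.142,-13)],(.6668,.0808,.192,6.6))
E
```

```text
F mean [-0.93 -0.74  3.46] sd [0.26 0.4  0.76]
20.95 [0.6671 0.0806 0.1923] az 6.6 zax [ 0.002  0.    -1.   ] F [-1.3  -1.29  4.28] grip 0.404 52.1 q [-0.54  0.49  0.5   1.4  -0.23  1.31  0.08]
(0.667, 0.081, 0.29, 6.6) xyz [0.0, 0.0, -0.098] ang [0.0, 0.0, 0.0] rows>= 2
(0.4477, 0.1084, 0.29, -13) xyz [0.053, -0.214, -0.098] ang [0.0, 0.0, 19.6] rows>= 5
(0.4477, 0.1084, 0.142, -13) xyz [0.053, -0.214, 0.05] ang [0.0, 0.0, 19.6] rows>= 5
```

Emit:
carry_out([
  {"xyz": [0,0,0],"angular": [0,0,0]},
  {"xyz": [0,0,0],"angular": [0,0,0]},
  {"xyz": [0,0,0],"angular": [0,0,0]},
  {"xyz": [0,0,-0.02],"angular": [0,0,0]},
  {"xyz": [0,0,-0.06],"angular": [0,0,0]},
  {"xyz": [0,0,-0.1],"angular": [0,0,0]},
], hand=0.75)

```text
clock: 21.55
position: [0.6661, 0.0809, 0.2917]
ee_rot: [0.665, 0.747, -0.001, -0.0]
ft_force: [0.5, -0.3, 0.4]
grip_width: 0.754
grasp_force: 0.0
```

```bash
python3 - <<'E'
from w import *
from workcell import camera
st();c=np.array([.4465,.1075])
S=camera("scene")["img"][:,:,::-1];T=camera("top")["img"][:,:,::-1];cv2.imwrite("pics/S4.png",S);cv2.imwrite("pics/T4.png",T)
print("caps",[b for b in blobs(S,(5,110,90),(22,255,255),15)[1] if 150<b[1][0]<360 and 90<b[1][1]<300])
print("purple",blobs(S,(120,100,60),(150,255,255))[1])
d=c-E["scene"][:2,3];e=np.array([d[1],-d[0]])/np.hypot(*d)
t=np.arange(-.05,.0501,.001)
for z in np.arange(.08,.192,.008):
    P=[proj("scene",np.r_[c+k*e,z]) for k in t];v=np.array([S[int(round(p[1])),int(round(p[0]))].max() for p in P])
    print(round(z,3),"".join("#" if x>190 else "+" if x>130 else "-" if x>80 else "." for x in v))
m=S.max(2)
go([(.4465,.1075,.29,10),(.4465,.1075,.125,10)])
E
```

```text
21.55 [0.6661 0.0809 0.2917] az 6.6 zax [-0.001 -0.    -1.   ] F [ 0.45 -0.33  0.37] grip 0.754 0.0 q [-0.54  0.44  0.52  1.25 -0.21  1.5   0.07]
caps [(592, [228.4, 105.4], [209, 88, 34, 40]), (76, [320.3, 188.9], [313, 182, 17, 11])]
purple [(827, [271.0, 233.1], [229, 197, 79, 76])]
0.08 ............................--+++++##################################++--............................
0.088 ...........................----++####################################+++++...........................
0.096 ............................--++++####################################++--...........................
0.104 ..........................--+++++++++++++++++++++++#####++++##########++.............................
0.112 .........................--+++++++++++++++----++++++++++++++++#######++--............................
0.12 ..........................--++++++++++--++++++++++++++#++++++++++##++--..............................
0.128 ........................---+++++++++++#####################+++++++++--...............................
0.136 .........................--++++++####################
[... 165 characters left out ...]
...........................--++++######++++--++++##############--..................................
0.16 ..................................--++++++++--------++########++-....................................
0.168 ......................................--++++########++++++++.........................................
0.176 ...................................--++####################++........................................
0.184 ....................................+########################......................................--
(0.4465, 0.1075, 0.29, 10) xyz [0.052, -0.218, 0.005] ang [0.5, -0.0, -3.4] rows>= 5
(0.4465, 0.1075, 0.125, 10) xyz [0.052, -0.219, 0.17] ang [0.5, -0.0, -3.4] rows>= 6
```

Emit:
carry_out([
  {"xyz": [0.012,-0.048,0],"angular": [0,0,-1]},
  {"xyz": [0.023,-0.096,0],"angular": [0,0,-2]},
  {"xyz": [0.034,-0.144,0],"angular": [0,0,-3.4]},
  {"xyz": [0.045,-0.19,0],"angular": [0,0,-3.4]},
  {"xyz": [0.052,-0.218,0],"angular": [0,0,-3.4]},
  {"xyz": [0.052,-0.218,0.02],"angular": [0,0,-3.4]},
  {"xyz": [0.052,-0.218,0.06],"angular": [0,0,-3.4]},
  {"xyz": [0.052,-0.218,0.1],"angular": [0,0,-3.4]},
  {"xyz": [0.052,-0.218,0.135],"angular": [0,0,-3.4]},
  {"xyz": [0.052,-0.218,0.16],"angular": [0,0,-3.4]},
  {"xyz": [0.052,-0.218,0.16],"angular": [0,0,-3.4]},
  {"xyz": [0.052,-0.218,0.16],"angular": [0,0,-3.4]},
])

```text
clock: 22.85
position: [0.4442, 0.1074, 0.1317]
ee_rot: [0.643, 0.766, -0.0, 0.0]
ft_force: [-0.0, -0.6, 0.3]
grip_width: 0.75
grasp_force: 0.0
```

```bash
python3 - <<'E'
from w import *
st()
E
```

```text
22.85 [0.4442 0.1074 0.1317] az 10.0 zax [-0. -0. -1.] F [-0.01 -0.58  0.34] grip 0.75 0.0 q [-0.78  0.04  0.45  2.03 -0.02  1.08 -0.14]
```

Emit:
carry_out([
  {"xyz": [0,0.002,0],"angular": [0,0,0]},
  {"xyz": [0,0.002,0],"angular": [0,0,0]},
  {"xyz": [0,0.002,0],"angular": [0,0,0]},
  {"xyz": [0,0.002,0],"angular": [0,0,0]},
  {"xyz": [0,0.002,0],"angular": [0,0,0]},
  {"xyz": [0,0.002,0],"angular": [0,0,0]},
  {"xyz": [0,0.002,0],"angular": [0,0,0]},
], hand=0, grip_force=50)

```text
clock: 23.55
position: [0.4472, 0.1082, 0.1329]
ee_rot: [0.643, 0.766, 0.001, 0.001]
ft_force: [-1.7, -0.0, 6.8]
grip_width: 0.38
grasp_force: 46.8
```

Emit:
carry_out([
  {"xyz": [0,0,-0.004],"angular": [0,0,0]},
  {"xyz": [0,0,-0.01],"angular": [0,0,0]},
  {"xyz": [0,0,-0.02],"angular": [0,0,0]},
  {"xyz": [0,0,-0.02],"angular": [0,0,0]},
  {"xyz": [0,0,-0.02],"angular": [0,0,0]},
])

```text
clock: 24.05
position: [0.4461, 0.1079, 0.1514]
ee_rot: [0.643, 0.766, 0.0, 0.0]
ft_force: [0.8, 0.5, -3.4]
grip_width: 0.376
grasp_force: 45.8
```

```bash
python3 - <<'E'
from w import *
weigh(15);st()
S=__import__("workcell").camera("scene")["img"][:,:,::-1];cv2.imwrite("pics/S5.png",S)
c=np.array([.4465,.1075]);d=c-E["scene"][:2,3];e=np.array([d[1],-d[0]])/np.hypot(*d);t=np.arange(-.05,.0501,.001)
for z in np.arange(-.01,.19,.01):
    v=[S[tuple(np.round(proj("scene",np.r_[c+k*e,z])[::-1]).astype(int))].max() for k in t]
    print(round(z,3),"".join("#" if x>190 else "+" if x>130 else "-" if x>80 else "." for x in v))
E
```

```text
F mean [ 0.14 -0.03 -2.66] sd [0.48 0.55 0.46]
24.8 [0.446  0.1078 0.1511] az 10.0 zax [ 0.  0. -1.] F [-0.55 -0.92 -2.75] grip 0.375 45.8 q [-0.78  0.01  0.45  2.01 -0.01  1.12 -0.15]
-0.01 .............................--------------+++++++++++++++++++++++++++-----..........................
0.0 ............................---------------++++++++++++++++++++++++++++----..........................
0.01 ..........................----------------+++++++++++++++++++++++++++++-----.........................
0.02 ...............................-----------++++++++++++++++++++++++++++++----.........................
0.03 ..............................---------+++++++##+++++++++#########++++++-----........................
0.04 .............................-----------+++++++++++++++++++++++++++++++++--..........................
0.05 ..............................---------------++++++++++++++++++++++++++-----.........................
0.06 ..........................------------------++++++++++++++++++++++++++++--...........................
0.07 ...........................---------------++++++++++++
[... 523 characters left out ...]
+++++#########################++---.......................
0.13 .............................-.--------+++++++++++++++++++++++++++######++--.........................
0.14 ....................................----------++++++++++++++++++++++##+++--..........................
0.15 ....................................-----++########################++++--............................
0.16 ....................................----++############################--.............................
0.17 .........................................+++++++++++#+##############------...........................
0.18 .........................................--++++++------++++######++....----..........................
```

```bash
python3 - <<'E'
from w import *
from workcell import camera
f=[];ta=[]
for i in range(36):
    camera("top");o=get_obs();f.append(o["ft_force"].copy());ta.append(o["tau"].copy())
f=np.array(f);ta=np.array(ta);print(f.mean(0),f.std(0)/6);print(ta.mean(0).round(3),ta.std(0).round(3));st()
E
```

```text
[ 0.01303085 -0.18823817 -2.6941047 ] [0.09486848 0.08822494 0.09256402]
[ 0.0000e+00 -3.3456e+01  2.7700e-01 -3.7348e+01  2.1000e-02  9.0000e-03
 -0.0000e+00] [0.001 0.002 0.001 0.001 0.    0.    0.   ]
26.65 [0.446  0.1078 0.1511] az 10.0 zax [ 0.  0. -1.] F [ 0.03  0.01 -2.6 ] grip 0.379 45.8 q [-0.78  0.01  0.45  2.01 -0.01  1.12 -0.15]
```

The pump bottle weighs about 273 g ± 8 g, so it is used up and goes in the crate. I'll confirm with a load/no-load torque comparison at the same hover pose.

Emit:
carry_out([
  {"xyz": [0,0,-0.035],"angular": [0,0,-8.5]},
  {"xyz": [0,0,-0.07],"angular": [0,0,-17]},
  {"xyz": [0.015,0.004,-0.1],"angular": [0,0,-25.5]},
  {"xyz": [0.045,0.012,-0.102],"angular": [0,0,-34]},
  {"xyz": [0.08,0.021,-0.102],"angular": [0,0,-42.5]},
  {"xyz": [0.115,0.03,-0.102],"angular": [0,0,-51]},
  {"xyz": [0.15,0.039,-0.102],"angular": [0,0,-59.5]},
  {"xyz": [0.185,0.048,-0.102],"angular": [0,0,-68]},
  {"xyz": [0.22,0.058,-0.102],"angular": [0,0,-76.5]},
  {"xyz": [0.25,0.066,-0.102],"angular": [0,0,-85]},
  {"xyz": [0.272,0.071,-0.102],"angular": [0,0,-93.5]},
  {"xyz": [0.285,0.075,-0.102],"angular": [0,0,-102]},
])

```text
clock: 27.85
position: [0.4695, 0.4038, 0.2523]
ee_rot: [-0.195, 0.981, 0.0, -0.001]
ft_force: [0.6, -0.3, -3.5]
grip_width: 0.375
grasp_force: 45.9
```

Emit:
carry_out([
  {"xyz": [0,0,0],"angular": [0,0,0]},
  {"xyz": [0,0,0],"angular": [0,0,0]},
  {"xyz": [0,0,0],"angular": [0,0,0]},
  {"xyz": [0,0,0],"angular": [0,0,0]},
])

```text
clock: 28.25
position: [0.4707, 0.4005, 0.2534]
ee_rot: [-0.189, 0.982, 0.0, 0.0]
ft_force: [0.3, 0.7, -3.9]
grip_width: 0.378
grasp_force: 45.9
```

```bash
python3 - <<'E'
from w import *
from workcell import camera
weigh(4);st();o=get_obs();print(o["tau"].round(3),o["joint_pos"].round(5).tolist())
S=camera("scene")["img"][:,:,::-1];cv2.imwrite("pics/S6.png",S)
# base left/right extents along crate x: expected base points
c=o["position"][:2];zb=o["position"][2]-.1329
d=c-E["scene"][:2,3];e=np.array([d[1],-d[0]])/np.hypot(*d);t=np.arange(-.06,.0601,.001)
for z in np.arange(zb-.01,zb+.1,.01):
    v=[S[tuple(np.round(proj("scene",np.r_[c+k*e,z])[::-1]).astype(int))].max() for k in t]
    print(round(z,3),"".join("#" if x>190 else "+" if x>130 else "-" if x>80 else "." for x in v))
go([(.47,.4015,.137,112)])
E
```

```text
F mean [-0.83  0.17 -2.25] sd [0.62 0.34 0.42]
28.45 [0.4704 0.4012 0.2533] az 111.9 zax [ 0.  0. -1.] F [-1.04 -0.4  -2.14] grip 0.377 45.9 q [-0.95  0.3   0.22  1.46 -0.07  1.38  1.22]
[ 8.0000e-02 -6.1031e+01  3.5490e+00 -4.0631e+01  3.3000e-02 -2.0000e-03
 -2.0000e-02] [-0.94998, 0.305, 0.21568, 1.46004, -0.06555, 1.38333, 1.22197]
0.11 ..................................-----------+++++++++--++++++++++++++++++++----------...................................
0.12 ...............................--------+++++++++++++++++++++++++++++++++++++++++++++++++++--+++--........................
0.13 ...............................-------+++++++++++++++++++++++++++++++++++++++++++++++++++++++++++++--....................
0.14 ..............................----------+++++++++++++++++++----------+--------++++-+++++++++++++++++--...................
0.15 #########++..---..............------------+++++++++++++++++---------------------------------+++++++++---.------..........
0.16 +#--++##############++--+--.....---------++++++++++++++---+++++++++-----+++++++------------+++++----....................-
0.17 ...............--++####+#######++-----+++++++++++++++++++++++++++++++++++++++++++++--+++++++++++++++++#########+++-+---..
0.18 .................................-------++++++++++++++++++++++++++++++++++++++++++++++++++++++++#########################
0.19 #++..................................-----++----------------+++++++++++++++++++++++++++++++++############################
0.2 +++#############++##########+#++--...-----------------------.......----------------+++-+++++++###########################
0.21 ............++##################++--------------------------------..--------------------------++#########################
(0.47, 0.4015, 0.137, 112) xyz [0.0, 0.0, 0.116] ang [0.0, 0.0, -0.0] rows>= 3
```

Emit:
carry_out([
  {"xyz": [0,0,0.03],"angular": [0,0,0]},
  {"xyz": [0,0,0.065],"angular": [0,0,0]},
  {"xyz": [0,0,0.09],"angular": [0,0,0]},
  {"xyz": [0,0,0.108],"angular": [0,0,0]},
  {"xyz": [0,0,0.112],"angular": [0,0,0]},
  {"xyz": [0,0,0.114],"angular": [0,0,0]},
  {"xyz": [0,0,0.114],"angular": [0,0,0]},
])

```text
clock: 29.2
position: [0.4708, 0.4018, 0.1401]
ee_rot: [-0.191, 0.982, 0.0, 0.001]
ft_force: [0.2, 0.6, -2.5]
grip_width: 0.379
grasp_force: 46.1
```

Emit:
carry_out([
  {"xyz": [0,0,0.002],"angular": [0,0,0]},
  {"xyz": [0,0,0.003],"angular": [0,0,0]},
  {"xyz": [0,0,0.003],"angular": [0,0,0]},
])

```text
clock: 29.5
position: [0.471, 0.4019, 0.1372]
ee_rot: [-0.191, 0.982, 0.001, 0.001]
ft_force: [-0.1, -0.3, 1.7]
grip_width: 0.376
grasp_force: 47.4
```

```bash
python3 - <<'E'
from w import *
weigh(2);st()
E
```

```text
F mean [1.03 0.39 4.03] sd [0.37 0.44 0.07]
29.6 [0.471  0.4018 0.1371] az 112.0 zax [ 0.001  0.001 -1.   ] F [ 0.66 -0.06  3.96] grip 0.376 47.9 q [-0.94  0.38  0.2   1.61 -0.08  1.16  1.24]
```

Emit:
carry_out([
  {"xyz": [0,0,0],"angular": [0,0,0]},
  {"xyz": [0,0,0],"angular": [0,0,0]},
  {"xyz": [0,0,0],"angular": [0,0,0]},
  {"xyz": [0,0,-0.02],"angular": [0,0,0]},
  {"xyz": [0,0,-0.06],"angular": [0,0,0]},
  {"xyz": [0,0,-0.1],"angular": [0,0,0]},
  {"xyz": [0,0,-0.117],"angular": [0,0,0]},
  {"xyz": [0,0,-0.117],"angular": [0,0,0]},
  {"xyz": [0,0,-0.117],"angular": [0,0,0]},
  {"xyz": [0,0,-0.117],"angular": [0,0,0]},
], hand=0.75)

```text
clock: 30.6
position: [0.4698, 0.4011, 0.2516]
ee_rot: [-0.191, 0.982, -0.001, -0.001]
ft_force: [-0.1, -0.0, -0.3]
grip_width: 0.755
grasp_force: 0.0
```

```bash
python3 - <<'E'
from w import *
weigh(6);st();o=get_obs();print(o["tau"].round(3),o["joint_pos"].round(5).tolist())
E
```

```text
F mean [ 0.14  0.48 -0.22] sd [0.47 0.28 0.26]
30.9 [0.4703 0.4014 0.2526] az 112.0 zax [-0. -0. -1.] F [-0.01  0.69 -0.6 ] grip 0.751 0.0 q [-0.95  0.31  0.22  1.46 -0.07  1.38  1.22]
[-1.0000e-02 -5.9301e+01  3.3650e+00 -3.9267e+01  1.6000e-02  3.0000e-03
  0.0000e+00] [-0.95051, 0.30601, 0.21583, 1.46013, -0.06572, 1.38318, 1.22262]
```

```bash
python3 - <<'E'
from w import *
from workcell import camera
for i in range(3): camera("top")
o=get_obs();print(o["tau"].round(3),o["joint_pos"].round(5).tolist(),o["joint_velocities"].round(4),o["position"].round(5))
E
```

```text
[-4.0000e-03 -5.9315e+01  3.3690e+00 -3.9317e+01  1.6000e-02  1.0000e-03
  0.0000e+00] [-0.95051, 0.30571, 0.21591, 1.45982, -0.06571, 1.38328, 1.22259] [-0.0008 -0.0013 -0.     -0.0011 -0.0011  0.0016 -0.0004] [0.47037 0.40143 0.25298]
```

Emit:
carry_out([
  {"xyz": [0,0,-0.01],"angular": [0,0,0]},
  {"xyz": [0,0,-0.01],"angular": [0,0,0]},
  {"xyz": [0,0,-0.01],"angular": [0,0,0]},
  {"xyz": [0,0,-0.01],"angular": [0,0,0]},
  {"xyz": [0,0,-0.01],"angular": [0,0,0]},
])

```text
clock: 31.55
position: [0.4703, 0.4014, 0.2629]
ee_rot: [-0.191, 0.982, -0.0, -0.0]
ft_force: [0.2, -0.7, -0.3]
grip_width: 0.749
grasp_force: 0.0
```

```bash
python3 - <<'E'
from w import *
from workcell import camera
for i in range(3): camera("top")
o=get_obs();print(o["tau"].round(3),o["joint_pos"].round(5).tolist(),o["joint_velocities"].round(4),o["position"].round(5))
E
```

```text
[ 1.0000e-03 -5.9296e+01  3.3420e+00 -3.9519e+01  1.6000e-02  3.0000e-03
  0.0000e+00] [-0.95097, 0.30167, 0.21685, 1.44422, -0.06494, 1.40292, 1.22198] [ 0.0006 -0.0007  0.0008  0.0002  0.0003  0.0008  0.0002] [0.47032 0.40143 0.26295]
```

Tau was still settling, so I'll re-lift the pump bottle for a clean load comparison. It is cheap, and the reading is near the threshold.

Emit:
carry_out([
  {"xyz": [0,0,0.04],"angular": [0,0,0]},
  {"xyz": [0,0,0.08],"angular": [0,0,0]},
  {"xyz": [0,0,0.11],"angular": [0,0,0]},
  {"xyz": [0,0,0.126],"angular": [0,0,0]},
  {"xyz": [0,0,0.126],"angular": [0,0,0]},
  {"xyz": [0,0,0.126],"angular": [0,0,0]},
])

```text
clock: 32.3
position: [0.4706, 0.4017, 0.1377]
ee_rot: [-0.191, 0.982, 0.0, 0.0]
ft_force: [-0.0, -0.2, 1.2]
grip_width: 0.751
grasp_force: 0.0
```

Emit:
carry_out([
  {"xyz": [0,0,0],"angular": [0,0,0]},
  {"xyz": [0,0,0],"angular": [0,0,0]},
  {"xyz": [0,0,0],"angular": [0,0,0]},
  {"xyz": [0,0,0],"angular": [0,0,0]},
  {"xyz": [0,0,0],"angular": [0,0,0]},
  {"xyz": [0,0,0],"angular": [0,0,0]},
], hand=0)

```text
clock: 32.9
position: [0.4713, 0.4019, 0.1388]
ee_rot: [-0.191, 0.982, 0.001, 0.001]
ft_force: [0.8, -1.0, 6.9]
grip_width: 0.362
grasp_force: 46.9
```

Emit:
carry_out([
  {"xyz": [0,0,-0.01],"angular": [0,0,0]},
  {"xyz": [0,0,-0.04],"angular": [0,0,0]},
  {"xyz": [0,0,-0.07],"angular": [0,0,0]},
  {"xyz": [0,0,-0.1],"angular": [0,0,0]},
  {"xyz": [0,0,-0.116],"angular": [0,0,0]},
  {"xyz": [0,0,-0.116],"angular": [0,0,0]},
  {"xyz": [0,0,-0.116],"angular": [0,0,0]},
  {"xyz": [0,0,-0.116],"angular": [0,0,0]},
  {"xyz": [0,0,-0.116],"angular": [0,0,0]},
  {"xyz": [0,0,-0.116],"angular": [0,0,0]},
  {"xyz": [0,0,-0.116],"angular": [0,0,0]},
  {"xyz": [0,0,-0.116],"angular": [0,0,0]},
])

```text
clock: 34.1
position: [0.4703, 0.4014, 0.2529]
ee_rot: [-0.191, 0.982, -0.0, -0.0]
ft_force: [0.3, 0.4, -2.0]
grip_width: 0.362
grasp_force: 46.5
```

```bash
python3 - <<'E'
from w import *
weigh(14)
o=get_obs();print(o["tau"].round(3),o["joint_pos"].round(5).tolist(),o["joint_velocities"].round(4),o["position"].round(5),o["grip_width"],o["clock"])
E
```

```text
F mean [-0.06  0.02 -2.64] sd [0.44 0.45 0.33]
[ 2.0000e-03 -6.1010e+01  3.4880e+00 -4.0662e+01  2.5000e-02 -5.0000e-03
 -0.0000e+00] [-0.95085, 0.30554, 0.21634, 1.45972, -0.06587, 1.38336, 1.22275] [ 0.0013  0.0008  0.0013  0.0011  0.0004 -0.0007  0.0002] [0.47037 0.40146 0.25314] 0.3591767993518623 34.8
```

Both estimates (273 g by force, 280–288 g by torque) are under 300 g, so it stays in the crate. I'll set it back down.

Emit:
carry_out([
  {"xyz": [0,0,0.03],"angular": [0,0,0]},
  {"xyz": [0,0,0.065],"angular": [0,0,0]},
  {"xyz": [0,0,0.09],"angular": [0,0,0]},
  {"xyz": [0,0,0.106],"angular": [0,0,0]},
  {"xyz": [0,0,0.111],"angular": [0,0,0]},
  {"xyz": [0,0,0.114],"angular": [0,0,0]},
  {"xyz": [0,0,0.116],"angular": [0,0,0]},
  {"xyz": [0,0,0.116],"angular": [0,0,0]},
  {"xyz": [0,0,0.116],"angular": [0,0,0]},
])

```text
clock: 35.7
position: [0.4712, 0.402, 0.1388]
ee_rot: [-0.191, 0.982, 0.001, 0.001]
ft_force: [-0.1, -0.9, 5.7]
grip_width: 0.366
grasp_force: 48.6
```

```bash
python3 - <<'E'
from w import *
weigh(2);st()
E
```

```text
F mean [ 0.1  -0.95  6.15] sd [0.35 0.11 0.56]
35.8 [0.4713 0.4021 0.1389] az 112.0 zax [ 0.002  0.002 -1.   ] F [ 0.45 -1.06  6.71] grip 0.358 48.7 q [-0.94  0.38  0.2   1.61 -0.08  1.16  1.24]
```

Contact again. I'll release, retreat upward and toward the start side, and check.

Emit:
carry_out([
  {"xyz": [0,0,0],"angular": [0,0,0]},
  {"xyz": [0,0,0],"angular": [0,0,0]},
  {"xyz": [0,0,0],"angular": [0,0,0]},
  {"xyz": [0,0,-0.02],"angular": [0,0,0]},
  {"xyz": [0,0,-0.06],"angular": [0,0,0]},
  {"xyz": [0,0,-0.11],"angular": [0,0,0]},
  {"xyz": [0,0,-0.15],"angular": [0,0,0]},
  {"xyz": [0.03,0.03,-0.16],"angular": [0,0,0]},
  {"xyz": [0.06,0.06,-0.16],"angular": [0,0,0]},
  {"xyz": [0.09,0.09,-0.16],"angular": [0,0,0]},
  {"xyz": [0.11,0.12,-0.16],"angular": [0,0,0]},
  {"xyz": [0.11,0.12,-0.16],"angular": [0,0,0]},
], hand=0.75)

```text
clock: 37.0
position: [0.3177, 0.475, 0.2971]
ee_rot: [-0.195, 0.981, 0.001, -0.001]
ft_force: [-0.2, 0.5, -0.3]
grip_width: 0.751
grasp_force: 0.0
```

```bash
python3 - <<'E'
from w import *
from workcell import camera
st();S=camera("scene")["img"][:,:,::-1];T=camera("top")["img"][:,:,::-1]
print("caps s",[b for b in blobs(S,(5,110,90),(22,255,255),15)[1] if 150<b[1][0]<360 and 70<b[1][1]<300])
print("caps t",[b for b in blobs(T,(5,90,110),(24,255,255),15)[1] if 100<b[1][0]<360 and 90<b[1][1]<300])
for n,I in(("s",S),("t",T)): print(n,"purple",blobs(I,(120,100,60),(150,255,255))[1])
for n in("scene","top"):
  print(n,"expect R cap",proj(n,(.667,.081,.221)).round(1),"L cap",proj(n,(.604,.4016,.221)).round(1),"pump head",proj(n,(.471,.402,.187)).round(1))
# white pump head near expectation
for n,I in(("scene",S),("top",T)):
  u,v=proj(n,(.471,.402,.187)).astype(int);w=(I[v-15:v+15,u-15:u+15].min(2)>170);y,x=np.where(w);print(n,w.sum(),x.mean()+u-15 if len(x) else 0,y.mean()+v-15 if len(y) else 0)
E
```

```text
37.0 [0.3177 0.475  0.2971] az 112.5 zax [-0.002  0.001 -1.   ] F [-0.24  0.52 -0.35] grip 0.751 0.0 q [-1.16  0.18  0.11  1.51 -0.02  1.45  0.92]
caps s [(231, [241.8, 70.5], [234, 59, 15, 24]), (75, [277.0, 79.3], [271, 73, 10, 17]), (595, [228.4, 105.5], [209, 89, 35, 39]), (74, [320.5, 189.0], [313, 183, 17, 10])]
caps t [(77, [332.2, 143.5], [324, 133, 20, 21]), (247, [108.2, 146.1], [96, 135, 23, 22]), (88, [159.9, 177.0], [148, 167, 21, 20])]
s purple [(843, [270.3, 232.5], [228, 196, 80, 77])]
t purple [(1032, [284.8, 195.6], [226, 184, 120, 26])]
scene expect R cap [320.6 184.6] L cap [215.8 111.5] pump head [166.9 143.7]
top expect R cap [333.7 143.3] L cap [157.9 177.4] pump head [160.1 250.3]
scene 352 167.4005681818182 145.8125
top 464 165.8469827586207 248.50215517241378
```

```bash
python3 -c "
from workcell import *
print(hand_in())"
```

```text
the job is handed in; nothing more can be done
None
```

The job is handed in at about 37 s. The brush lies in the trough, the full dish bottle (about 450 g) stands in the tidy's right compartment, and the used-up dish bottle (about 250 g) and pump bottle (about 275 g, closest to the limit; two methods gave 273–288 g) stand in the crate, with the tumbler and mug not touched by any move.

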